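# Hang the drip can on the sprung hook and tug to check it

### The job

Pick up the steel drip can by its wooden grip and hang its wire eye on the sprung hook under the oak rail. While you are still gripping it, tug it gently down until the hook has been drawn about a centimetre further than the can's own weight draws it, well short of the end of its travel, then let go and leave it hanging there at rest. Leave the plain cup and the wooden bung where they stand.

Things in the scene. Friction and masses are not known exactly. Their poses are not given: they have to be found in the camera images.
- can_grip (a point): Centre of the drip can's light wooden grip (50 mm along x, 12 mm thick along y, 34 mm high), 105 mm above the can's underside. Grip its 12 mm thickness with the tool leaning, on the half nearer the robot, so that eye, hook and rail clear the gripper. z up. The can (163 mm tall, 0.2 kg, upright on the bench) is the same after a half turn about z.
- can_eye (a point): Inner top of the upright wire eye above the grip, where it bears on the hook: 52 mm straight above can_grip, same axes. The eye lies in the x-z plane: opening 30 mm along x, 35 mm high (from the grip's top up to this point), arched so that it centres on a bar; wire 6 mm thick. To hang the can, the eye's plane stands square to the hook's bar (can x along hook x).
- can_cup (a point): Centre of the can's round steel cup, on the can's axis 30 mm above its underside: 64 mm across the mouth, 52 mm at the foot, 60 mm high. Two wire arms in the x-z plane rise from its rim to the ends of the grip.
- hook_seat (a point): Middle of the hook's level bar, on its centre line, 225 mm above the bench when unloaded. Steel rod 7 mm thick; the bar runs 23 mm either way along y. Past +y it bends back (+x) 20 mm, then up into the spring housing (20 mm tube under the rail, from 39 mm above the bar). At -y is the open, upturned tip, 14 mm above the bar's centre line, 34 mm out: thread the eye on from -y towards +y.
- rail_mid (a point): Middle of the front lower edge of the oak rail, 75 mm above the bar and 6 mm farther from the robot. Board 380 mm along y, 28 mm deep, 20 mm thick, on two thin posts 170 mm to either side of the seat and 20 mm behind the bar. Axes of rail and hook: z up, x away from the robot, y along the rail.
- hook (a joint): How far the hook has been drawn down, in m: 0 unloaded, the stop is at 0.030. Spring: about 1 N of preload, then 0.5 N per mm. The hanging can alone draws it 2 to 4 mm (0.002 to 0.004).
- cup_mid (a point): Bystander: a plain steel cup without eye or grip, 66 mm across and 65 mm high; the point is half-way up its axis.
- bung_mid (a point): Bystander: a turned wooden cask bung, 44 mm across at the foot, 56 mm at the top, 50 mm high; the point is half-way up its axis.
Mind the look-alikes: they are no part of the job. What is meant by the part that bears can_grip is not blue or green, and is the larger of those in its own colour.

How it is judged:
By the outcome, as a careful person would: the job done as asked, in the order asked, and still so for the second after the job is handed in, with the robot touching nothing.
It also fails if it takes over 54 s, if anything falls off the work surface, if the arm or the gripper's body presses on something with over 40 N, if the wrist force passes 120 N, or if a joint passes its speed limit or range.

### The arm

A 6-joint arm with a two-finger parallel gripper is mounted at the origin on the work surface. World frame = base frame: x ahead of the robot, y to its left, z up, the work surface at z = 0. Lengths are in mm, angles in rad, forces in N, time in s.
With the tool pointing down it reaches from about 425 to 925 mm from the base axis. Payload 12.5 kg.
Tool frame: the origin (TCP) lies between the finger pads; the fingertips stand 19 mm ahead of it and the grasp point (between the pads) is the TCP (robot.nose_length is the distance from the TCP to the fingertips, in mm); z points along the fingers, x is the direction in which the jaws open and shut, and the axes are right-handed (so a half turn about z gives the same grasp; the last joint's range is limited). The gripper opens to 85 mm and grips with 20 to 120 N. Pads are 22 mm wide; open, the fingers measure 114 mm over their backs; the gripper's body (76 mm by 85 mm) begins 54 mm behind the grasp point. The pads swing forward as they close: fully open they stand 13 mm farther back than shut.
Start: joints at [-1.37, 0.491, 1.559, -0, 1.092, -0.106], TCP at [188.778, -595.823, 250.327] pointing down, gripper open.
Joint ranges: [-3.1, 3.1], [-0.84, 2.19], [0.05, 2.79], [-1.13, 4.28], [0.06, 2.93], [-2.69, 2.69]. Speed limits (rad/s): [2.22, 2.22, 2.79, 3.14, 3.14, 3.14].

### API

Orientations are given as a rotation vector (axis times angle).
In Python, from rig import robot gives the robot as it stands.
- The arm moves only by the tool arm_command, never from a script. Its argument "steps" is a list of rows, each an object of numbers: "dx", "dy", "dz": the shift along the tool's x, y, z in mm; "ax", "ay", "az": the turn, a rotation vector about the tool's x, y, z in degrees; "hand": the closure in counts, from 0 (fully open) to 255 (shut). A call has 1 to 12 rows; each row shifts and turns the commanded pose from where the row before left it, along the tool's axes as they then stand; what a row does not reach is not made up. A row lasts 1/10 s, in which the tool goes at most 50 mm and 8.59 degrees, less where a joint would pass 70% of its speed; a pose out of reach is approached as far as the arm can. A call with a gripper value outside its range is refused whole. The fingers move at their own pace and stop on an object; the grip force is fixed at half the most. Time passes only in rows, so rows that do not move let the fingers close. It gives the time, the measured TCP pose, the force and the opening at its end, in the units of the state.
- robot.observe(): the state, without advancing time (a new reading comes with each control period).
- robot.grab_frame(name): name is "side" or "top" or "wrist"; returns the picture (480x640x3 uint8, red, green, blue); there is no depth.
- robot.camera_model(name): a dict with "K" (3x3 intrinsics, pixels), "distortion" ([k1, k2, p1, p2, k3] as OpenCV has them; the pictures are not rectified), "xyz" and "rotation" of the camera in the world. Camera axes: x right, y down, z forward; pixel columns grow to the right and rows downward; lengths in mm; the calibration is good to about 2 mm. A picture is of the moment at which its call begins: read the wrist's pose just before it. camera_model takes no time and is no camera call; for the wrist camera it gives the pose at the moment of the call.
- robot.hand_in(): hands the job in, once; it reports no verdict.
The state is a dict: "time_s": time; "q": joint angles; "dq": joint speeds; "effort": joint torques, N m; "eef_pos": TCP position; "tcp_rot": TCP orientation; "ft_force": force on the tool from outside, world axes, zero at the start; "torque": the same for the moment, N m; "opening": finger opening in mm.
Only numpy, scipy, OpenCV 4.12 (cv2) and the standard library are available. Lean on these libraries where they do the work, as an engineer would, in place of code of your own. Each camera call takes 0.05 s, during which the arm holds its last target. There are 200 camera calls.

## Working session

There is one attempt and no reset: what is moved stays moved. The work goes in short steps, Python scripts to look and compute and a tool call to move; the robot and the scene stay as the last step left them, time stands still between calls to the robot, and variables do not carry over. Pictures are saved under pics/ and viewed, about 8 in all and at most 12, crops included, and the job is handed in when it is done.

Besides the shell and the picture viewer there is one more tool, called after "Emit:" as name(argument=value, ...), one argument or row to a line, values as JSON. arm_command: Moves the arm, as the interface text tells. Its arguments: {"type":"object","properties":{"steps":{"type":"array","items":{"type":"object","properties":{"dx":{"type":"number"},"dy":{"type":"number"},"dz":{"type":"number"},"ax":{"type":"number"},"ay":{"type":"number"},"az":{"type":"number"},"hand":{"type":"number"}}}}},"required":["steps"]}

```bash
mkdir -p pics; ls
python3 - <<'E'
from rig import robot
import cv2,numpy as np
s=robot.observe();print(s)
for n in("side","top"):
    im=robot.grab_frame(n);cv2.imwrite(f"pics/{n}0.png",im[:,:,::-1])
    print(n,robot.camera_model(n))
print(robot.camera_model("wrist"))
E
```

```text
pics
{'time_s': 0.0, 'q': array([-1.36963296e+00,  4.91566662e-01,  1.55944963e+00, -8.03120907e-06,
        1.09168316e+00, -1.05568930e-01]), 'dq': array([-0.00116607,  0.00053349,  0.00053285,  0.00138485, -0.00032617,
        0.00066559]), 'effort': array([-6.71003600e-04, -6.18464756e+01, -2.61585724e+01, -1.27697094e-04,
        4.16062743e-03, -7.80964371e-06]), 'eef_pos': array([ 188.71396486, -595.61867251,  249.72324676]), 'tcp_rot': array([-2.53413401e+00,  1.85556580e+00,  1.29389841e-03]), 'ft_force': array([-0.19159157, -0.66665627, -0.1257584 ]), 'torque': array([-0.03072202,  0.03175539,  0.039472  ]), 'opening': 85.1100491738309}
side {'K': array([[476.23355288,   0.        , 312.06283424],
       [  0.        , 476.23355288, 235.01956505],
       [  0.        ,   0.        ,   1.        ]]), 'distortion': array([-0.09642681,  0.        ,  0.        ,  0.        ,  0.        ]), 'xyz': array([-26.64005069, 632.07685994, 766.14495479]), 'rotation': array([-0.90016368,  2.38920229, -1.22664323])}
top {'K': array([[501.55937284,   0.        , 324.23318745],
       [  0.        , 501.55937284, 231.77596198],
       [  0.        ,   0.        ,   1.        ]]), 'distortion': array([0.01231892, 0.        , 0.        , 0.        , 0.        ]), 'xyz': array([ 406.53201824,   48.32642206, 1297.44924306]), 'rotation': array([-2.17557577,  2.16630126, -0.05370365])}
{'K': array([[415.69924067,   0.        , 325.96524752],
       [  0.        , 415.69924067, 239.08446887],
       [  0.        ,   0.        ,   1.        ]]), 'distortion': array([-0.06963848,  0.        ,  0.        ,  0.        ,  0.        ]), 'xyz': array([ 260.51615384, -573.07529884,  372.79481179]), 'rotation': array([ 2.32814183, -1.70622169, -0.26111252])}
```

View pics/side0.png

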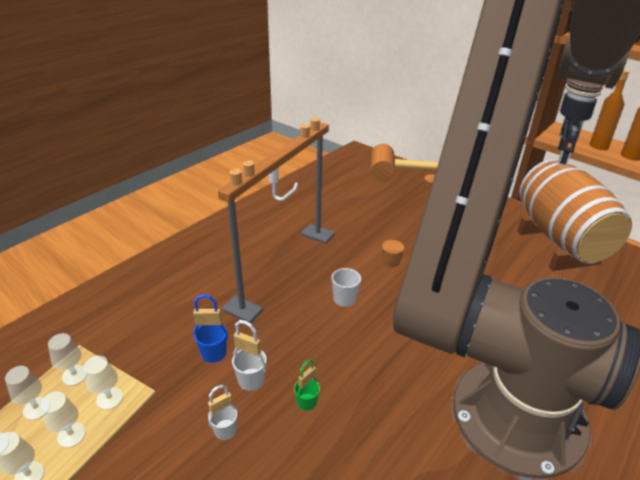

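View pics/top0.png

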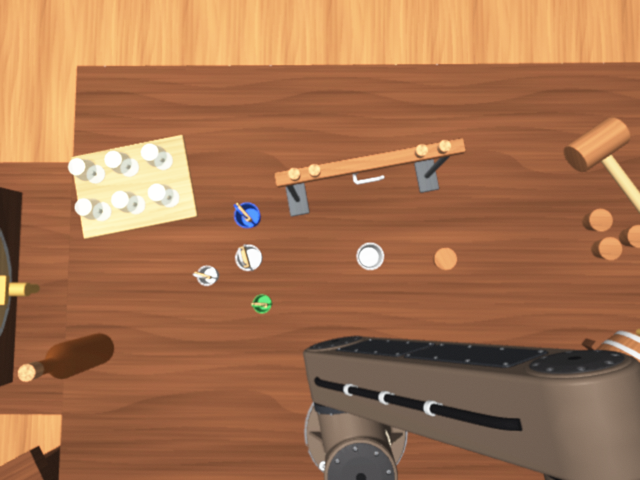

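The target is the larger steel can, at side (248,355) and top (248,257). The hook is at side (285,192) and top (368,180), and the rail is yawed slightly. Next I'll take enlarged crops of the can and hook from both views.

```bash
cat > h.py <<'E'
from rig import robot
import cv2,numpy as np
from scipy.spatial.transform import Rotation as R
def ray(n,uv,m=None):
    m=m or robot.camera_model(n)
    p=cv2.undistortPoints(np.array([[uv]],float),m["K"],m["distortion"])[0,0]
    d=R.from_rotvec(m["rotation"]).apply([p[0],p[1],1]);return m["xyz"],d/np.linalg.norm(d)
def plane(n,uv,z,m=None):
    o,d=ray(n,uv,m);return o+d*(z-o[2])/d[2]
def tri(*obs):
    A=np.zeros((3,3));b=np.zeros(3)
    for n,uv,*m in obs:
        o,d=ray(n,uv,*m);P=np.eye(3)-np.outer(d,d);A+=P;b+=P@o
    x=np.linalg.solve(A,b);return x,[round(float(np.linalg.norm(np.cross(x-ray(n,uv,*m)[0],ray(n,uv,*m)[1]))),1) for n,uv,*m in obs]
def proj(n,X,m=None):
    m=m or robot.camera_model(n);r=R.from_rotvec(m["rotation"]).inv()
    return cv2.projectPoints(np.array([X],float),r.as_rotvec(),-r.apply(m["xyz"]),m["K"],m["distortion"])[0][0,0]
E
python3 - <<'E'
import cv2,numpy as np
s=cv2.imread("pics/side0.png");t=cv2.imread("pics/top0.png")
def c(im,x,y,w,h):return cv2.resize(im[y:y+h,x:x+w],(400,300),interpolation=cv2.INTER_CUBIC)
cv2.imwrite("pics/c1.png",np.vstack([np.hstack([c(s,200,315,100,75),c(t,208,225,80,60)]),np.hstack([c(s,240,150,80,60),c(t,325,145,80,60)])]))
E
```

```text
(no output)
```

View pics/c1.png

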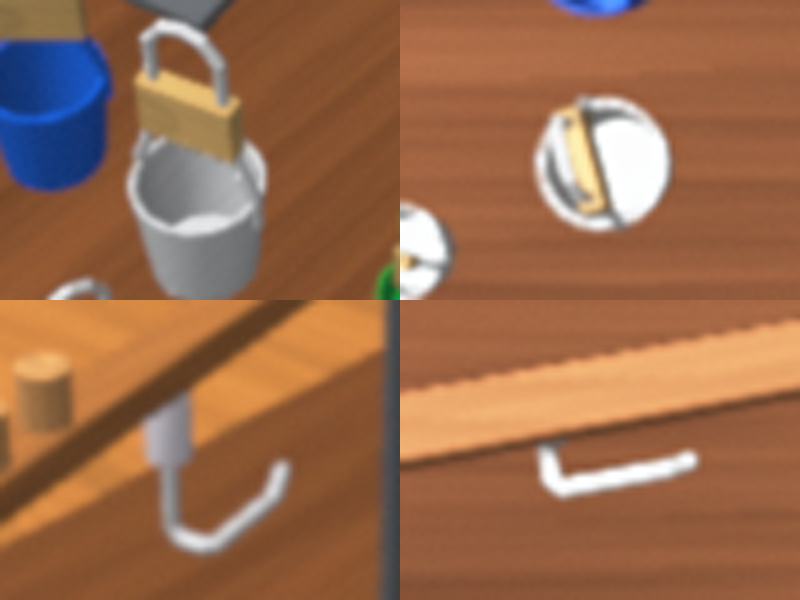

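Run:
```python
from h import *
np.set_printoptions(precision=1,suppress=True)
t=lambda x,y,ox,oy,cx,cy,k:(ox+(x-cx)/k,oy+(y-cy)/k)
T1=lambda x,y:t(x,y,208,225,400,0,5);S1=lambda x,y:t(x,y,200,315,0,0,4)
T2=lambda x,y:t(x,y,325,145,400,300,5);S2=lambda x,y:t(x,y,240,150,0,300,5)
print("grip tri",tri(("top",T1(580,157)),("side",S1(188,110))))
print("rim z60",plane("top",T1(604,162),60), "side rim", plane("side",S1(197,187),60))
a,b=plane("top",T1(567,108),122),plane("top",T1(592,208),122);print("grip ends",a,b,np.degrees(np.arctan2(*(a-b)[1::-1])))
print("eye top tri",tri(("side",S1(178,25)),("top",T1(563,150))))
a,b=plane("top",T2(560,490),225),plane("top",T2(690,461),238);print("hook",a,b,np.degrees(np.arctan2(*(a-b)[1::-1])))
print("tip tri",tri(("top",T2(690,461)),("side",S2(282,465))))
print("bend tri",tri(("top",T2(560,488)),("side",S2(195,545))))
# rail top front edge ends from top image
im=cv2.imread("pics/top0.png")
for n,f in(("cup",(370,256)),("bung",(445,259)),("blue",(247,215)),("small",(206,275)),("green",(262,304))):print(n,plane("top",f,60))
hsv=cv2.cvtColor(im,cv2.COLOR_BGR2HSV)
m=cv2.inRange(hsv,(5,100,150),(20,255,255));m[:130]=0;m[200:]=0;m[:,:270]=0;m[:,470:]=0
n,l,st,c=cv2.connectedComponentsWithStats(m);k=1+np.argmax(st[1:,4]);print(st[k])
r=cv2.minAreaRect(np.argwhere(l==k)[:,::-1].astype(np.float32));B=cv2.boxPoints(r);print(r,[plane("top",p,320) for p in B])
```

```text
grip tri (array([435.3, 268.5, 107.6]), [1.5, 1.5])
rim z60 [435.1 266.4  60. ] side rim [429.8 270.7  60. ]
grip ends [459.  273.4 122. ] [412.1 260.8 122. ] 15.053393636435196
eye top tri (array([437.4, 266.9, 159.7]), [1.1, 1.1])
hook [592.7   5.7 225. ] [602.9 -49.1 238. ] 100.60263292837038
tip tri (array([602.6, -49.4, 237.7]), [0.4, 0.4])
bend tri (array([596.3,   7.9, 224.3]), [3.4, 3.4])
cup [440.  -32.9  60. ]
bung [ 433.5 -216.    60. ]
blue [540.6 272.7  60. ]
small [391.2 371.9  60. ]
green [321. 232.  60.]
[ 270  130  200   70 8620]
((369.5, 164.5), (69.0, 199.0), 90.0) [array([682.5, 182.4, 320. ]), array([ 681.6, -210.5,  320. ]), array([ 544.8, -208.4,  320. ]), array([544.2, 180.6, 320. ])]
```

```bash
cat >> h.py <<'E'
import json,sys
def ori(psi,th):
    p,t=np.radians([psi,th]);d=np.array([np.cos(p),np.sin(p),0])
    z=np.sin(t)*d-np.cos(t)*np.array([0,0,1]);x=np.array([np.sin(p),-np.cos(p),0])
    return R.from_matrix(np.c_[x,np.cross(z,x),z])
def rows(p,r,wps,step=40,dang=7.5):
    """tool-frame rows from pose p,r via waypoints (pos,rot); rounded"""
    out=[]
    for q,s in wps:
        v=(r.inv()*s).as_rotvec();n=max(1,int(np.ceil(max(np.linalg.norm(q-p)/step,np.degrees(np.linalg.norm(v))/dang))))
        for k in range(n):
            a=np.round(np.degrees((r.inv()*s).as_rotvec())/(n-k),1);d=np.round(r.inv().apply(q-p)/(n-k),1)
            p=p+r.apply(d);r=r*R.from_rotvec(a,degrees=True)
            out.append({k_:float(x) for k_,x in zip(("dx","dy","dz","ax","ay","az"),[*d,*a]) if x})
    for i in range(0,len(out),12):print(json.dumps(out[i:i+12]))
def now():
    s=robot.observe();return s["eef_pos"],R.from_rotvec(s["tcp_rot"])
def off(psi,x,y,z):
    p=np.radians(psi);return np.array([x*np.cos(p)-y*np.sin(p),x*np.sin(p)+y*np.cos(p),z])
E
python3 - <<'E'
from h import *
p,r=now()
c=np.array([435.5,267,0])
T=ori(15,48);g=c+off(15,-15,0,105);z=T.apply([0,0,1])
rows(p,r,[(np.array([400,-400,290.]),ori(-30,15)),(np.array([480,-50,300.]),ori(0,30)),(g-z*110+[0,0,90],ori(15,48))])
E
```

```text
[{"dx": -15.3, "dy": -32.6, "dz": -5.0, "ax": 1.8, "ay": 0.8, "az": 5.9}, {"dx": -18.6, "dy": -31.0, "dz": -4.2, "ax": 1.8, "ay": 0.8, "az": 5.9}, {"dx": -21.6, "dy": -29.0, "dz": -3.6, "ax": 1.8, "ay": 0.8, "az": 5.9}, {"dx": -24.4, "dy": -26.7, "dz": -3.0, "ax": 1.7, "ay": 0.8, "az": 5.9}, {"dx": -27.0, "dy": -24.2, "dz": -2.6, "ax": 1.8, "ay": 0.8, "az": 5.9}, {"dx": -29.3, "dy": -21.3, "dz": -2.3, "ax": 1.7, "ay": 0.8, "az": 5.9}, {"dx": -31.3, "dy": -18.3, "dz": -2.2, "ax": 1.8, "ay": 0.8, "az": 5.9}, {"dx": -33.0, "dy": -15.1, "dz": -2.1, "ax": 1.7, "ay": 0.7, "az": 6.0}, {"dx": -38.1, "dy": 11.1, "dz": -4.1, "ax": 1.6, "ay": -1.3, "az": -3.1}, {"dx": -38.8, "dy": 8.9, "dz": -3.5, "ax": 1.6, "ay": -1.3, "az": -3.1}, {"dx": -39.2, "dy": 6.7, "dz": -2.8, "ax": 1.6, "ay": -1.3, "az": -3.1}, {"dx": -39.6, "dy": 4.5, "dz": -2.1, "ax": 1.6, "ay": -1.3, "az": -3.1}]
[{"dx": -39.8, "dy": 2.3, "dz": -1.3, "ax": 1.6, "ay": -1.3, "az": -3.1}, {"dx": -39.9, "dy": 0.1, "dz": -0.4, "ax": 1.7, "ay": -1.2, "az": -3.1}, {"dx": -39.9, "dy": -2.1, "dz": 0.5, "ax": 1.6, "ay": -1.2, "az": -3.1}, {"dx": -39.7, "dy": -4.2, "dz": 1.3, "ax": 1.7, "ay": -1.3, "az": -3.1}, {"dx": -39.3, "dy": -6.3, "dz": 2.4, "ax": 1.6, "ay": -1.2, "az": -3.0}, {"dx": -32.4, "dy": 15.0, "dz": -4.7, "ax": 2.0, "ay": -1.1, "az": -1.3}, {"dx": -32.8, "dy": 14.1, "dz": -4.5, "ax": 2.0, "ay": -1.1, "az": -1.3}, {"dx": -33.3, "dy": 13.2, "dz": -4.4, "ax": 2.0, "ay": -1.0, "az": -1.3}, {"dx": -33.6, "dy": 12.3, "dz": -4.2, "ax": 2.0, "ay": -1.1, "az": -1.3}, {"dx": -34.0, "dy": 11.4, "dz": -4.0, "ax": 2.0, "ay": -1.0, "az": -1.3}, {"dx": -34.3, "dy": 10.5, "dz": -3.8, "ax": 2.0, "ay": -1.1, "az": -1.3}, {"dx": -34.6, "dy": 9.6, "dz": -3.5, "ax": 2.0, "ay": -1.0, "az": -1.3}]
[{"dx": -34.8, "dy": 8.8, "dz": -3.2, "ax": 2.0, "ay": -1.1, "az": -1.3}, {"dx": -35.0, "dy": 7.8, "dz": -2.8, "ax": 1.9, "ay": -1.0, "az": -1.3}]
```

Emit:
arm_command(
  steps=[
    {"dx":-15,"dy":-33,"dz":-5,"ax":1.8,"ay":0.8,"az":5.9},
    {"dx":-19,"dy":-31,"dz":-4,"ax":1.8,"ay":0.8,"az":5.9},
    {"dx":-22,"dy":-29,"dz":-4,"ax":1.8,"ay":0.8,"az":5.9},
    {"dx":-24,"dy":-27,"dz":-3,"ax":1.8,"ay":0.8,"az":5.9},
    {"dx":-27,"dy":-24,"dz":-3,"ax":1.8,"ay":0.8,"az":5.9},
    {"dx":-29,"dy":-21,"dz":-2,"ax":1.8,"ay":0.8,"az":5.9},
    {"dx":-31,"dy":-18,"dz":-2,"ax":1.8,"ay":0.8,"az":5.9},
    {"dx":-33,"dy":-15,"dz":-2,"ax":1.8,"ay":0.8,"az":5.9},
    {"dx":-38,"dy":11,"dz":-4,"ax":1.6,"ay":-1.3,"az":-3.1},
    {"dx":-39,"dy":9,"dz":-4,"ax":1.6,"ay":-1.3,"az":-3.1},
    {"dx":-39,"dy":7,"dz":-3,"ax":1.6,"ay":-1.3,"az":-3.1},
    {"dx":-40,"dy":4,"dz":-2,"ax":1.6,"ay":-1.3,"az":-3.1},
  ],
)

```text
validation failed for argument at $.st...
```

Emit:
arm_command(
  steps=[
    {"dx":-40,"dy":2,"dz":-1,"ax":1.6,"ay":-1.3,"az":-3.1},
    {"dx":-40,"ax":1.6,"ay":-1.3,"az":-3.1},
    {"dx":-40,"dy":-2,"ax":1.6,"ay":-1.3,"az":-3.1},
    {"dx":-40,"dy":-4,"dz":1,"ax":1.6,"ay":-1.3,"az":-3.1},
    {"dx":-39,"dy":-6,"dz":2,"ax":1.6,"ay":-1.3,"az":-3.1},
  ],
)

```text
validation failed for argument at $.st...
```

Run:
```python
from h import *
p,r=now();s=robot.observe();print(p,r.as_rotvec(),s["q"])
c=np.array([435.5,267,0])
T=ori(15,48);g=c+off(15,-15,0,105);z=T.apply([0,0,1]);print(ori(0,30).as_rotvec())
cv2.imwrite("pics/w1.png",robot.grab_frame("wrist")[:,:,::-1]);np.savez("w1.npz",**robot.camera_model("wrist"))
print("hook in wrist",proj("wrist",[596.3,-16,225]))
rows(p,r,[(g-z*110+[0,0,90],T)])
```

```text
[ 188.73070857 -595.62480192  249.78795593] [-2.53421806e+00  1.85557360e+00  1.15614298e-03] [-1.36961060e+00  4.91482662e-01  1.55941329e+00 -1.88734889e-06
  1.09168990e+00 -1.05577017e-01]
[-1.92687451  1.92687451 -0.51630447]
hook in wrist [-82013383.1532045  -97232927.08921723]
[{"dx": -34.2, "dy": -18.1, "dz": -0.8, "ax": 2.2, "ay": 0.1, "az": 0.1}, {"dx": -34.2, "dy": -18.1, "dz": -0.2, "ax": 2.2, "az": 0.1}, {"dx": -34.3, "dy": -18.0, "dz": 0.5, "ax": 2.2, "ay": 0.1, "az": 0.1}, {"dx": -34.3, "dy": -17.9, "dz": 1.1, "ax": 2.2, "az": 0.1}, {"dx": -34.3, "dy": -17.8, "dz": 1.8, "ax": 2.2, "ay": 0.1, "az": 0.1}, {"dx": -34.4, "dy": -17.7, "dz": 2.5, "ax": 2.2, "ay": 0.1, "az": 0.1}, {"dx": -34.4, "dy": -17.5, "dz": 3.1, "ax": 2.2, "az": 0.1}, {"dx": -34.4, "dy": -17.3, "dz": 3.7, "ax": 2.2, "ay": 0.1, "az": 0.1}, {"dx": -34.5, "dy": -17.1, "dz": 4.3, "ax": 2.2, "az": 0.1}, {"dx": -34.5, "dy": -16.9, "dz": 5.0, "ax": 2.2, "ay": 0.1, "az": 0.1}, {"dx": -34.5, "dy": -16.6, "dz": 5.6, "ax": 2.2, "az": 0.1}, {"dx": -34.5, "dy": -16.3, "dz": 6.2, "ax": 2.2, "ay": 0.1, "az": 0.1}]
[{"dx": -34.6, "dy": -16.0, "dz": 6.8, "ax": 2.2, "az": 0.1}, {"dx": -34.6, "dy": -15.7, "dz": 7.4, "ax": 2.2, "ay": 0.1, "az": 0.1}, {"dx": -34.7, "dy": -15.3, "dz": 7.9, "ax": 2.1, "az": 0.1}, {"dx": -34.7, "dy": -15.0, "dz": 8.5, "ax": 2.2, "ay": 0.1, "az": 0.1}, {"dx": -34.7, "dy": -14.6, "dz": 9.0, "ax": 2.1, "ay": 0.1, "az": 0.1}, {"dx": -34.8, "dy": -14.2, "dz": 9.4, "ax": 2.2, "az": 0.1}, {"dx": -34.8, "dy": -13.8, "dz": 10.0, "ax": 2.1, "ay": 0.1, "az": 0.2}, {"dx": -34.8, "dy": -13.3, "dz": 10.4, "ax": 2.2, "az": 0.1}, {"dx": -34.9, "dy": -12.8, "dz": 10.9, "ax": 2.1, "ay": 0.1, "az": 0.2}, {"dx": -34.9, "dy": -12.2, "dz": 11.3, "ax": 2.2, "az": 0.1}]
```

Emit:
arm_command(
  steps=[
    {"dx":-15,"dy":-33,"dz":-5,"ax":1.8,"ay":0.8,"az":5.9,"hand":0},
  ],
)

```text
time_s: 0.25
eef_pos: [214.4, -572.8, 254.1]
tcp_rot: [-2.419, 1.977, -0.045]
ft_force: [0.7, 0.3, 0.1]
opening: 85.4
```

Run:
```python
from h import *
p,r=now();print(p,r.as_rotvec(),robot.observe()["q"])
```

```text
[ 214.37891164 -572.82352131  254.10142162] [-2.41902477  1.97664427 -0.04523216] [-1.33280853  0.46280541  1.59842352  0.03573626  1.06801079  0.02035492]
```

```bash
sed -i 's/ if x})/})/; s/\[\*d,\*a\]/[*(d+0.0),*(a+0.0)]/; s/out\[i:i+12\]/[dict(o,hand=HAND) for o in out[i:i+12]]/; s/^def rows/HAND=0\ndef rows/; s/np.round(np.degrees((r.inv()\*s).as_rotvec())\/(n-k),1)/np.round(np.degrees((r.inv()*s).as_rotvec())\/(n-k)*2)\/2/; s/np.round(r.inv().apply(q-p)\/(n-k),1)/np.round(r.inv().apply(q-p)\/(n-k)*2)\/2/' h.py
python3 - <<'E'
from h import *
p,r=now()
c=np.array([435.5,267,0])
T=ori(15,48);g=c+off(15,-15,0,105);z=T.apply([0,0,1])
rows(p+np.array([10,10,2]),r,[(np.array([410,-400,290.]),ori(-5,10)),(np.array([490,-80,320.]),ori(5,28)),(g-z*110+[0,0,90],T)],step=48)
E
```

```text
[{"dx": -20.5, "dy": -36.0, "dz": -4.5, "ax": 1.5, "ay": 0.0, "az": 2.5, "hand": 0}, {"dx": -22.0, "dy": -35.0, "dz": -4.0, "ax": 1.5, "ay": 0.0, "az": 3.0, "hand": 0}, {"dx": -23.5, "dy": -34.0, "dz": -3.0, "ax": 1.5, "ay": 0.5, "az": 2.5, "hand": 0}, {"dx": -25.0, "dy": -33.0, "dz": -2.0, "ax": 1.0, "ay": 0.0, "az": 3.0, "hand": 0}, {"dx": -27.0, "dy": -31.5, "dz": -2.0, "ax": 1.5, "ay": 0.5, "az": 2.5, "hand": 0}, {"dx": -28.0, "dy": -30.5, "dz": -1.0, "ax": 1.0, "ay": 0.0, "az": 3.0, "hand": 0}, {"dx": -46.5, "dy": -8.0, "dz": -3.0, "ax": 2.5, "ay": -0.5, "az": -1.5, "hand": 0}, {"dx": -46.5, "dy": -9.5, "dz": -2.0, "ax": 2.5, "ay": -0.5, "az": -1.5, "hand": 0}, {"dx": -46.0, "dy": -10.5, "dz": -1.0, "ax": 2.5, "ay": -0.5, "az": -1.5, "hand": 0}, {"dx": -46.0, "dy": -12.0, "dz": -0.5, "ax": 2.5, "ay": -0.5, "az": -1.5, "hand": 0}, {"dx": -45.5, "dy": -13.0, "dz": 0.5, "ax": 2.5, "ay": -0.5, "az": -1.0, "hand": 0}, {"dx": -45.5, "dy": -13.5, "dz": 1.5, "ax": 2.5, "ay": -0.5, "az": -1.5, "hand": 0}]
[{"dx": -44.5, "dy": -15.0, "dz": 3.0, "ax": 3.0, "ay": 0.0, "az": -1.0, "hand": 0}, {"dx": -41.5, "dy": 16.5, "dz": -1.5, "ax": 2.5, "ay": -1.0, "az": -1.0, "hand": 0}, {"dx": -42.0, "dy": 15.5, "dz": -1.5, "ax": 2.5, "ay": -1.0, "az": -1.0, "hand": 0}, {"dx": -42.5, "dy": 14.5, "dz": -1.0, "ax": 2.5, "ay": -0.5, "az": -1.0, "hand": 0}, {"dx": -42.5, "dy": 14.0, "dz": -1.5, "ax": 2.5, "ay": -1.0, "az": -1.0, "hand": 0}, {"dx": -43.0, "dy": 13.0, "dz": -1.5, "ax": 2.5, "ay": -0.5, "az": -1.0, "hand": 0}, {"dx": -43.0, "dy": 12.5, "dz": -1.5, "ax": 2.5, "ay": -1.0, "az": -1.0, "hand": 0}, {"dx": -43.0, "dy": 11.5, "dz": -1.5, "ax": 2.5, "ay": -0.5, "az": -1.0, "hand": 0}, {"dx": -43.5, "dy": 10.5, "dz": -1.0, "ax": 2.5, "ay": -1.0, "az": -1.0, "hand": 0}]
```

Emit:
arm_command(
  steps=[
    {"dx":-20.5,"dy":-36.0,"dz":-4.5,"ax":1.5,"ay":0.0,"az":2.5,"hand":0},
    {"dx":-22.0,"dy":-35.0,"dz":-4.0,"ax":1.5,"ay":0.0,"az":3.0,"hand":0},
    {"dx":-23.5,"dy":-34.0,"dz":-3.0,"ax":1.5,"ay":0.5,"az":2.5,"hand":0},
    {"dx":-25.0,"dy":-33.0,"dz":-2.0,"ax":1.0,"ay":0.0,"az":3.0,"hand":0},
    {"dx":-27.0,"dy":-31.5,"dz":-2.0,"ax":1.5,"ay":0.5,"az":2.5,"hand":0},
    {"dx":-28.0,"dy":-30.5,"dz":-1.0,"ax":1.0,"ay":0.0,"az":3.0,"hand":0},
    {"dx":-46.5,"dy":-8.0,"dz":-3.0,"ax":2.5,"ay":-0.5,"az":-1.5,"hand":0},
    {"dx":-46.5,"dy":-9.5,"dz":-2.0,"ax":2.5,"ay":-0.5,"az":-1.5,"hand":0},
    {"dx":-46.0,"dy":-10.5,"dz":-1.0,"ax":2.5,"ay":-0.5,"az":-1.5,"hand":0},
    {"dx":-46.0,"dy":-12.0,"dz":-0.5,"ax":2.5,"ay":-0.5,"az":-1.5,"hand":0},
    {"dx":-45.5,"dy":-13.0,"dz":0.5,"ax":2.5,"ay":-0.5,"az":-1.0,"hand":0},
    {"dx":-45.5,"dy":-13.5,"dz":1.5,"ax":2.5,"ay":-0.5,"az":-1.5,"hand":0},
  ],
)

```text
time_s: 1.45
eef_pos: [468.3, -131.6, 315.1]
tcp_rot: [-2.039, 1.898, -0.415]
ft_force: [-0.1, 0.4, 0.3]
opening: 85.6
```

Run:
```python
from h import *
cv2.imwrite("pics/w1.png",robot.grab_frame("wrist")[:,:,::-1]);m=robot.camera_model("wrist")
cv2.imwrite("pics/w2.png",robot.grab_frame("wrist")[:,:,::-1]);m=robot.camera_model("wrist");np.savez("w2.npz",**m)
p,r=now();print(p,r.as_rotvec(),robot.observe()["q"])
for P in ([596.3,-16,225],[592.1,6.6,225],[602.6,-49.4,239]):print(proj("wrist",P))
c=np.array([435.5,267,0])
T=ori(15,48);g=c+off(15,-15,0,105);z=T.apply([0,0,1])
rows(p,r,[(np.array([490,-80,320.]),ori(5,28)),(g-z*110+[0,0,90],T)],step=48)
```

```text
[ 468.0161728  -129.06407222  315.18726061] [-2.04279987  1.89344013 -0.41313296] [-0.52812029  0.10217827  2.01803569  0.39586368  0.69689133  0.7029136 ]
[158.1959254   94.88344503]
[121.79726709  99.59514073]
[206.35102712  76.21738816]
[{"dx": -23.5, "dy": -12.5, "dz": 3.5, "ax": 1.5, "ay": 0.0, "az": -0.5, "hand": 0}, {"dx": -23.5, "dy": -13.0, "dz": 3.5, "ax": 1.5, "ay": 0.0, "az": 0.0, "hand": 0}, {"dx": -41.5, "dy": 16.5, "dz": -1.0, "ax": 2.5, "ay": -1.0, "az": -1.0, "hand": 0}, {"dx": -42.0, "dy": 15.5, "dz": -1.0, "ax": 2.5, "ay": -0.5, "az": -1.0, "hand": 0}, {"dx": -42.5, "dy": 15.0, "dz": -1.5, "ax": 2.5, "ay": -1.0, "az": -1.0, "hand": 0}, {"dx": -42.5, "dy": 14.0, "dz": -1.5, "ax": 2.5, "ay": -0.5, "az": -1.0, "hand": 0}, {"dx": -42.5, "dy": 13.0, "dz": -1.5, "ax": 2.5, "ay": -1.0, "az": -1.0, "hand": 0}, {"dx": -43.0, "dy": 12.5, "dz": -1.5, "ax": 2.5, "ay": -0.5, "az": -1.0, "hand": 0}, {"dx": -43.5, "dy": 11.5, "dz": -1.5, "ax": 2.5, "ay": -1.0, "az": -1.0, "hand": 0}, {"dx": -43.5, "dy": 10.5, "dz": -1.5, "ax": 2.5, "ay": -0.5, "az": -1.0, "hand": 0}]
```

View pics/w2.png

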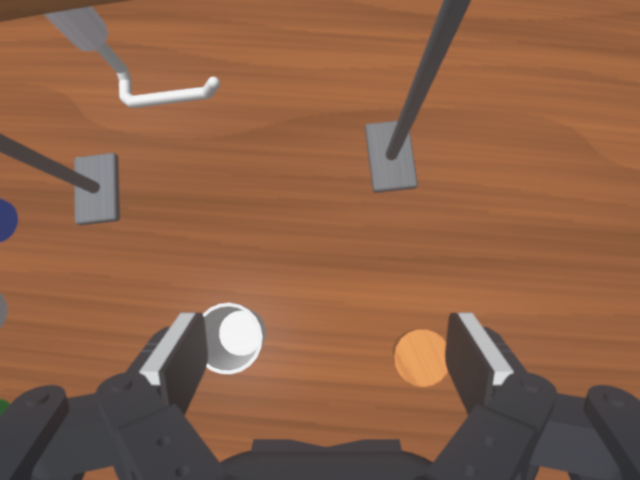

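The wrist view shows the hook's bar running from (132,100) to (204,92), tip at (213,82), with the cup at (230,338) and the bung at (422,357). I'll go on to the can.

Emit:
arm_command(
  steps=[
    {"dx":-23.5,"dy":-12.5,"dz":3.5,"ax":1.5,"ay":0.0,"az":-0.5,"hand":0},
    {"dx":-23.5,"dy":-13.0,"dz":3.5,"ax":1.5,"ay":0.0,"az":0.0,"hand":0},
    {"dx":-41.5,"dy":16.5,"dz":-1.0,"ax":2.5,"ay":-1.0,"az":-1.0,"hand":0},
    {"dx":-42.0,"dy":15.5,"dz":-1.0,"ax":2.5,"ay":-0.5,"az":-1.0,"hand":0},
    {"dx":-42.5,"dy":15.0,"dz":-1.5,"ax":2.5,"ay":-1.0,"az":-1.0,"hand":0},
    {"dx":-42.5,"dy":14.0,"dz":-1.5,"ax":2.5,"ay":-0.5,"az":-1.0,"hand":0},
    {"dx":-42.5,"dy":13.0,"dz":-1.5,"ax":2.5,"ay":-1.0,"az":-1.0,"hand":0},
    {"dx":-43.0,"dy":12.5,"dz":-1.5,"ax":2.5,"ay":-0.5,"az":-1.0,"hand":0},
    {"dx":-43.5,"dy":11.5,"dz":-1.5,"ax":2.5,"ay":-1.0,"az":-1.0,"hand":0},
    {"dx":-43.5,"dy":10.5,"dz":-1.5,"ax":2.5,"ay":-0.5,"az":-1.0,"hand":0},
    {"dx":0,"dy":0,"dz":0,"ax":0,"ay":0,"az":0,"hand":0},
    {"dx":0,"dy":0,"dz":0,"ax":0,"ay":0,"az":0,"hand":0},
  ],
)

```text
time_s: 2.75
eef_pos: [385.7, 136.2, 284.7]
tcp_rot: [-1.961, 1.614, -0.593]
ft_force: [-0.4, -0.1, -1.0]
opening: 85.6
```

Run:
```python
from h import *
robot.grab_frame("wrist");m=robot.camera_model("wrist")
cv2.imwrite("pics/w3.png",robot.grab_frame("wrist")[:,:,::-1]);np.savez("w3.npz",**m)
p,r=now();print(p,r.as_rotvec(),ori(15,48).as_rotvec(),robot.observe()["q"])
c=np.array([435.5,267,0])
for x,z in((0,105),(0,157),(-25,122),(25,122)):print(proj("wrist",c+off(15,x,0,z)))
```

```text
[385.83423788 135.95139194 284.76159275] [-1.95993991  1.61487115 -0.59359655] [-1.90241643  1.45977547 -0.64993391] [ 0.17075833 -0.0218283   2.36623603  0.10947086  0.09739892  1.44401959]
[178.02310355 283.94820856]
[153.98385802 262.44967405]
[168.74690105 309.3115273 ]
[173.1154107  247.68936942]
```

View pics/w3.png

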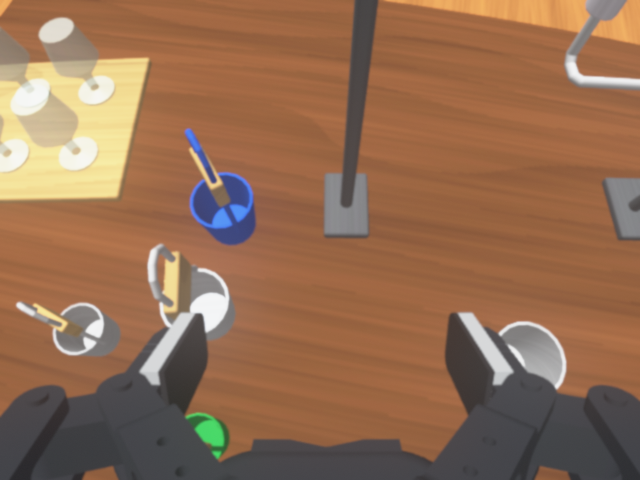

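The big can's grip is at (175,285) and its eye at (160,275). The arm is stopped by q5 near its lower limit, so I'll fit a quick kinematic model and choose a feasible lean.

```bash
cat > kin.py <<'E'
from h import *
from scipy.optimize import least_squares
D=[([-1.3696,.49157,1.55945,0,1.09168,-.10557],[188.71,-595.62,249.75],[-2.53413,1.85557,.0013]),
([-1.33281,.462805,1.598424,.035736,1.068011,.020355],[214.38,-572.82,254.10],[-2.41902,1.97664,-.04523]),
([-.52812,.102178,2.018036,.395864,.696891,.702914],[468.016,-129.064,315.187],[-2.0428,1.89344,-.41313]),
([.170758,-.021828,2.366236,.10947,.097399,1.44402],[385.834,135.951,284.762],[-1.95994,1.61487,-.59360])]
def fk(q,L):
    a,h,L1,b,L2,Lt=L;e=lambda ax,t:R.from_euler(ax,t)
    A=e("z",q[0]);B=A*e("y",q[1]);C=B*e("y",q[2]);W=C*e("z",q[3])*e("y",q[4])
    p=A.apply([a,0,h])+B.apply([0,0,L1])+C.apply([b,0,L2])+W.apply([0,0,Lt])
    return p,W*e("z",q[5])
f=lambda L:np.concatenate([fk(q,L)[0]-p for q,p,_ in D])
S=least_squares(f,[0,300,450,0,450,250]);L=S.x
off6=(fk(D[0][0],L)[1].inv()*R.from_rotvec(D[0][2]))
lo=np.array([-3.1,-.84,.05,-1.13,.06,-2.69]);hi=np.array([3.1,2.19,2.79,4.28,2.93,2.69])
def ik(p,r,q0):
    def g(q):
        P,Q=fk(q,L);return np.r_[(P-p)/100,((Q*off6).inv()*r).as_rotvec()]
    s=least_squares(g,np.clip(q0,lo+1e-3,hi-1e-3),bounds=(lo,hi));return s.x,np.abs(s.fun).max()
if __name__=="__main__":
    np.set_printoptions(precision=2,suppress=True)
    print(L,np.abs(f(L)).max(),off6.as_rotvec(),[np.degrees(((fk(q,L)[1]*off6).inv()*R.from_rotvec(v)).magnitude()) for q,_,v in D])
    c=np.array([435.5,267,0]);hk=np.array([596.3,-16,0])
    for th in(30,35,40,45,50):
        T=ori(15,th);g=c+off(15,-15,0,105)
        for nm,P,Q in(("grip",g,T),("lift",g+[0,0,70],T),("pre",g-80*T.apply([0,0,1]),T),("hang",hk+off(10.6,-15,-60,172),ori(10.6,th)),("hang2",hk+off(10.6,-15,0,158),ori(10.6,th))):
            print(th,nm,*[(lambda o:(o[0],round(o[1],3)))(ik(P,Q,q0)) for q0 in(D[3][0],[.4,0,2.3,3.14,.3,-1.5])])
E
python3 kin.py
```

```text
[-416.19  549.54  774.32  113.51  816.66  511.36] 64.69167276055144 [-0.    0.   -3.14] [np.float64(6.3611123961403435e-15), np.float64(0.002170919059636163), np.float64(0.0020043184695237937), np.float64(0.002127445951079638)]
30 grip (array([ 0.75,  0.36,  2.11, -0.71,  0.29,  2.69]), np.float64(0.047)) (array([ 0.67,  0.37,  2.21,  4.28,  0.12, -2.37]), np.float64(0.127))
30 lift (array([ 0.8 ,  0.27,  2.12, -0.68,  0.39,  2.69]), np.float64(0.02)) (array([ 0.61,  0.26,  2.24,  4.28,  0.06, -2.42]), np.float64(0.161))
30 pre (array([ 0.84,  0.23,  2.16, -0.64,  0.39,  2.69]), np.float64(0.04)) (array([ 0.64,  0.23,  2.29,  4.28,  0.06, -2.4 ]), np.float64(0.176))
30 hang (array([-0.35,  0.37,  1.98,  0.69,  0.41,  0.45]), np.float64(0.0)) (array([-0.35,  0.37,  1.98,  0.69,  0.41,  0.45]), np.float64(0.0))
30 hang2 (array([-0.2 ,  0.36,  2.02,  0.63,  0.32,  0.63]), np.float64(0.0)) (array([-0.2 ,  0.36,  2.02,  0.63,  0.32,  0.63]), np.float64(0.0))
35 grip (array([ 0.7 ,  0.36,  2.14, -0.76,  0.2 ,  2.69]), np.float64(0.105)) (array([ 0.78,  0.38,  2.23,  4.28,  0.23, -2.29]), n
[... 2126 characters left out ...]
,  4.28,  0.65, -1.97]), np.float64(0.07)) (array([ 1.16,  0.48,  2.28,  4.28,  0.65, -1.97]), np.float64(0.07))
50 lift (array([ 1.08,  0.35,  2.31,  4.28,  0.57, -2.07]), np.float64(0.1)) (array([ 1.08,  0.35,  2.31,  4.28,  0.57, -2.07]), np.float64(0.1))
50 pre (array([ 1.19,  0.32,  2.38,  4.28,  0.56, -1.98]), np.float64(0.162)) (array([ 1.19,  0.32,  2.38,  4.28,  0.56, -1.98]), np.float64(0.162))
50 hang (array([-0.63,  0.44,  2.14,  1.75,  0.6 , -0.81]), np.float64(0.0)) (array([-0.63,  0.44,  2.14,  1.75,  0.6 , -0.81]), np.float64(0.0))
50 hang2 (array([-0.43,  0.43,  2.19,  2.04,  0.52, -0.95]), np.float64(0.0)) (array([-0.43,  0.43,  2.19,  2.04,  0.52, -0.95]), np.float64(0.0))
```

```bash
sed -i 's/a,h,L1,b,L2,Lt=L/a,h,L1,b,L2,Lt,y=L/; s/A.apply(\[a,0,h\])/A.apply([a,y,h])/; s/\[0,300,450,0,450,250\]/[0,300,450,0,450,250,60]/' kin.py; python3 kin.py
```

```text
[ -0.07 196.78 586.8   43.11 411.08 236.22  65.89] 0.017982250987159887 [-0.    0.   -3.14] [np.float64(6.3611123961403435e-15), np.float64(0.002170919059636163), np.float64(0.0020043184695237937), np.float64(0.002127445951079638)]
30 grip (array([ 0.45,  0.48,  2.23, -0.95,  0.06,  2.69]), np.float64(0.127)) (array([ 0.48,  0.5 ,  2.3 ,  3.7 ,  0.2 , -1.94]), np.float64(0.0))
30 lift (array([ 0.47,  0.34,  2.23, -0.94,  0.12,  2.69]), np.float64(0.013)) (array([ 0.46,  0.34,  2.27,  4.28,  0.09, -2.54]), np.float64(0.046))
30 pre (array([ 0.49,  0.3 ,  2.3 , -0.93,  0.11,  2.69]), np.float64(0.038)) (array([ 0.49,  0.31,  2.34,  4.28,  0.11, -2.51]), np.float64(0.029))
30 hang (array([-0.34,  0.46,  2.01,  0.88,  0.33,  0.25]), np.float64(0.0)) (array([-0.34,  0.46,  2.01,  0.88,  0.33,  0.25]), np.float64(0.0))
30 hang2 (array([-0.23,  0.46,  2.07,  1.01,  0.24,  0.22]), np.float64(0.0)) (array([-0.23,  0.46,  2.07,  1.01,  0.24,  0.22]), np.float64(0.0))
35 grip (array([ 0.45,  0.48,  2.23, -0.96,  0.06,  2.69]), np.float64(0.21)) (array([ 0.49,  0.52,  2.34,  3.53,  0.35, -1.75])
[... 2108 characters left out ...]
47,  3.41,  0.83, -1.58]), np.float64(0.0)) (array([ 0.52,  0.63,  2.47,  3.41,  0.83, -1.58]), np.float64(0.0))
50 lift (array([ 0.45,  0.33,  2.24, -0.98,  0.06,  2.69]), np.float64(0.332)) (array([ 0.52,  0.42,  2.42,  3.5 ,  0.58, -1.71]), np.float64(0.0))
50 pre (array([ 0.47,  0.3 ,  2.34, -0.96,  0.06,  2.69]), np.float64(0.407)) (array([ 0.58,  0.46,  2.56,  3.49,  0.77, -1.62]), np.float64(0.0))
50 hang (array([-0.42,  0.5 ,  2.18,  2.15,  0.54, -1.07]), np.float64(0.0)) (array([-0.42,  0.5 ,  2.18,  2.15,  0.54, -1.07]), np.float64(0.0))
50 hang2 (array([-0.29,  0.51,  2.25,  2.41,  0.56, -1.24]), np.float64(0.0)) (array([-0.29,  0.51,  2.25,  2.41,  0.56, -1.24]), np.float64(0.0))
```

```bash
cat >> kin.py <<'E'
def jrows(q0,wps,dq=.17,hand=0):
    """rows (tool frame) following joint-space waypoints"""
    lim=np.array([.15,.15,.19,.2,.2,.2])*.95;out=[];P,Q=fk(q0,L);Q=Q*off6;q0=np.array(q0)
    for w in wps:
        w=np.array(w);n=int(np.ceil(np.max(np.abs(w-q0)/lim)))
        for k in range(1,n+1):
            p,r=fk(q0+(w-q0)*k/n,L);r=r*off6
            d=np.round(Q.inv().apply(p-P)*2)/2+0.;a=np.round(np.degrees((Q.inv()*r).as_rotvec())*2)/2+0.
            P=P+Q.apply(d);Q=Q*R.from_rotvec(a,degrees=True)
            out.append(dict(zip(("dx","dy","dz","ax","ay","az"),map(float,[*d,*a])),hand=hand))
        q0=w;print("#",len(out),P.round(),"z-axis",Q.apply([0,0,1]).round(2))
    for i in range(0,len(out),12):print(json.dumps(out[i:i+12]))
E
python3 - <<'E'
from kin import *
q=robot.observe()["q"]
T=ori(15,45);g=np.array([435.5,267,0])+off(15,-15,0,105)
pre,e=ik(g-100*T.apply([0,0,1])+[0,0,25],T,[.5,.4,2.4,3.5,.6,-1.7]);print(pre,e)
jrows(q,[[.17,.0,2.3,.2,.3,1.3],[.45,.1,2.3,3.5,.4,-1.7],pre])
E
```

```text
[ 0.57205825  0.26108987  2.4849318   3.69572325  0.42275645 -1.86166721] 6.956678011427187e-10
# 2 [381. 146. 276.] z-axis [ 0.5   0.14 -0.85]
# 20 [449. 254. 346.] z-axis [ 0.86  0.26 -0.43]
# 22 [353. 245. 201.] z-axis [ 0.68  0.18 -0.71]
[{"dx": -4.5, "dy": 4.0, "dz": 3.5, "ax": -4.5, "ay": -1.5, "az": -1.5, "hand": 0}, {"dx": -6.5, "dy": 3.0, "dz": 2.0, "ax": -4.0, "ay": -1.5, "az": -1.5, "hand": 0}, {"dx": -19.0, "dy": -1.5, "dz": 1.0, "ax": 0.5, "ay": -3.5, "az": -0.5, "hand": 0}, {"dx": -18.5, "dy": -3.5, "dz": 1.5, "ax": 0.5, "ay": -3.5, "az": 0.0, "hand": 0}, {"dx": -17.0, "dy": -5.5, "dz": 2.0, "ax": 1.5, "ay": -3.5, "az": -0.5, "hand": 0}, {"dx": -16.0, "dy": -7.5, "dz": 2.0, "ax": 2.0, "ay": -2.5, "az": 0.0, "hand": 0}, {"dx": -14.5, "dy": -8.5, "dz": 2.5, "ax": 2.0, "ay": -3.0, "az": -0.5, "hand": 0}, {"dx": -13.0, "dy": -9.5, "dz": 2.0, "ax": 2.5, "ay": -2.0, "az": 0.0, "hand": 0}, {"dx": -10.5, "dy": -11.0, "dz": 2.5, "ax": 3.0, "ay": -1.5, "az": 0.0, "hand": 0}, {"dx": -8.0, "dy": -11.0, "dz": 2.5, "ax": 3.0, "ay": -1.0, "az": -0.5, "hand": 0}, {"dx": -6.0, "dy": -11
[... 253 characters left out ...]
": 2.0, "ax": 2.5, "ay": 1.0, "az": 0.0, "hand": 0}, {"dx": 3.0, "dy": -8.0, "dz": 2.0, "ax": 2.5, "ay": 2.0, "az": 0.0, "hand": 0}, {"dx": 5.0, "dy": -6.5, "dz": 1.5, "ax": 2.0, "ay": 2.0, "az": -0.5, "hand": 0}, {"dx": 7.0, "dy": -4.0, "dz": 1.5, "ax": 1.5, "ay": 3.0, "az": 0.0, "hand": 0}, {"dx": 8.0, "dy": -1.5, "dz": 1.0, "ax": 1.0, "ay": 3.0, "az": 0.0, "hand": 0}, {"dx": 9.0, "dy": 1.0, "dz": 0.5, "ax": 0.0, "ay": 3.0, "az": -0.5, "hand": 0}, {"dx": 9.0, "dy": 3.5, "dz": 0.5, "ax": 0.0, "ay": 3.5, "az": 0.0, "hand": 0}, {"dx": -1.0, "dy": 89.5, "dz": -3.5, "ax": -10.0, "ay": 1.0, "az": -3.0, "hand": 0}, {"dx": 2.0, "dy": 86.0, "dz": -4.5, "ax": -9.5, "ay": 2.0, "az": -3.5, "hand": 0}]
```

Emit:
arm_command(
  steps=[
    {"dx":-4.5,"dy":4.0,"dz":3.5,"ax":-4.5,"ay":-1.5,"az":-1.5,"hand":0},
    {"dx":-6.5,"dy":3.0,"dz":2.0,"ax":-4.0,"ay":-1.5,"az":-1.5,"hand":0},
    {"dx":-19.0,"dy":-1.5,"dz":1.0,"ax":0.5,"ay":-3.5,"az":-0.5,"hand":0},
    {"dx":-18.5,"dy":-3.5,"dz":1.5,"ax":0.5,"ay":-3.5,"az":0.0,"hand":0},
    {"dx":-17.0,"dy":-5.5,"dz":2.0,"ax":1.5,"ay":-3.5,"az":-0.5,"hand":0},
    {"dx":-16.0,"dy":-7.5,"dz":2.0,"ax":2.0,"ay":-2.5,"az":0.0,"hand":0},
    {"dx":-14.5,"dy":-8.5,"dz":2.5,"ax":2.0,"ay":-3.0,"az":-0.5,"hand":0},
    {"dx":-13.0,"dy":-9.5,"dz":2.0,"ax":2.5,"ay":-2.0,"az":0.0,"hand":0},
  ],
)

```text
time_s: 3.65
eef_pos: [382.8, 249.1, 299.5]
tcp_rot: [-1.963, 1.343, -0.227]
ft_force: [0.5, 0.4, 0.7]
opening: 85.5
```

Run:
```python
from kin import *
s=robot.observe();q=s["q"];print(q,s["eef_pos"])
jrows(q,[[.45,.1,2.3,3.5,.4,-1.7]])
```

```text
[0.26304659 0.03335225 2.29896548 1.30205129 0.33600742 0.29802972] [382.83053394 249.09780662 299.54248277]
# 12 [449. 254. 346.] z-axis [ 0.86  0.26 -0.44]
[{"dx": -10.5, "dy": -10.5, "dz": 2.5, "ax": 3.0, "ay": -1.5, "az": 0.0, "hand": 0}, {"dx": -8.5, "dy": -11.5, "dz": 2.5, "ax": 3.0, "ay": -1.0, "az": -0.5, "hand": 0}, {"dx": -5.5, "dy": -11.5, "dz": 2.5, "ax": 3.0, "ay": -0.5, "az": 0.0, "hand": 0}, {"dx": -3.5, "dy": -11.0, "dz": 2.5, "ax": 3.0, "ay": 0.0, "az": 0.0, "hand": 0}, {"dx": -1.0, "dy": -10.0, "dz": 2.5, "ax": 2.5, "ay": 0.5, "az": 0.0, "hand": 0}, {"dx": 1.0, "dy": -9.5, "dz": 2.0, "ax": 3.0, "ay": 1.0, "az": 0.0, "hand": 0}, {"dx": 3.5, "dy": -8.0, "dz": 2.0, "ax": 2.5, "ay": 2.0, "az": -0.5, "hand": 0}, {"dx": 5.0, "dy": -6.0, "dz": 1.5, "ax": 2.0, "ay": 2.5, "az": 0.0, "hand": 0}, {"dx": 7.0, "dy": -3.5, "dz": 1.5, "ax": 1.0, "ay": 2.5, "az": 0.0, "hand": 0}, {"dx": 8.0, "dy": -2.0, "dz": 1.0, "ax": 1.0, "ay": 3.0, "az": 0.0, "hand": 0}, {"dx": 9.0, "dy": 1.0, "dz": 0.5, "ax": 0.5, "ay": 3.0, "az": -0.5, "hand": 0}, {"dx": 9.0, "dy": 4.0, "dz": 0.5, "ax": -0.5, "ay": 3.5, "az": 0.0, "hand": 0}]
```

Emit:
arm_command(
  steps=[
    {"dx":-10.5,"dy":-10.5,"dz":2.5,"ax":3.0,"ay":-1.5,"az":0.0,"hand":0},
    {"dx":-8.5,"dy":-11.5,"dz":2.5,"ax":3.0,"ay":-1.0,"az":-0.5,"hand":0},
    {"dx":-5.5,"dy":-11.5,"dz":2.5,"ax":3.0,"ay":-0.5,"az":0.0,"hand":0},
    {"dx":-3.5,"dy":-11.0,"dz":2.5,"ax":3.0,"ay":0.0,"az":0.0,"hand":0},
    {"dx":-1.0,"dy":-10.0,"dz":2.5,"ax":2.5,"ay":0.5,"az":0.0,"hand":0},
    {"dx":1.0,"dy":-9.5,"dz":2.0,"ax":3.0,"ay":1.0,"az":0.0,"hand":0},
    {"dx":3.5,"dy":-8.0,"dz":2.0,"ax":2.5,"ay":2.0,"az":-0.5,"hand":0},
    {"dx":5.0,"dy":-6.0,"dz":1.5,"ax":2.0,"ay":2.5,"az":0.0,"hand":0},
    {"dx":7.0,"dy":-3.5,"dz":1.5,"ax":1.0,"ay":2.5,"az":0.0,"hand":0},
    {"dx":8.0,"dy":-2.0,"dz":1.0,"ax":1.0,"ay":3.0,"az":0.0,"hand":0},
    {"dx":0,"dy":0,"dz":0,"ax":0,"ay":0,"az":0,"hand":0},
  ],
)

```text
time_s: 4.75
eef_pos: [444.8, 270.1, 352.8]
tcp_rot: [-1.606, 1.289, -0.604]
ft_force: [-0.1, 0.3, 0.3]
opening: 85.7
```

Run:
```python
from kin import *
s=robot.observe();q=s["q"];print(q,s["eef_pos"],ori(15,45).apply([0,0,1]),now()[1].apply([0,0,1]))
T=ori(15,45);g=np.array([435.5,267,0])+off(15,-15,0,105)
p,r=now()
rows(p,r,[(g-100*T.apply([0,0,1])+[0,0,30],T)],step=30,dang=5)
```

```text
[ 0.42016728  0.08831232  2.29791714  3.15009288  0.37976834 -1.37899857] [444.79014032 270.08312305 352.76692645] [ 0.6830127   0.1830127  -0.70710678] [ 0.82901162  0.36692894 -0.42202237]
[{"dx": 3.5, "dy": 29.0, "dz": -4.0, "ax": -3.0, "ay": 1.5, "az": -1.0, "hand": 0}, {"dx": 3.0, "dy": 29.0, "dz": -2.5, "ax": -3.0, "ay": 1.5, "az": -1.0, "hand": 0}, {"dx": 2.5, "dy": 29.0, "dz": -0.5, "ax": -3.5, "ay": 1.5, "az": -1.0, "hand": 0}, {"dx": 2.0, "dy": 29.0, "dz": 1.0, "ax": -3.0, "ay": 1.5, "az": -1.0, "hand": 0}, {"dx": 1.5, "dy": 29.0, "dz": 2.5, "ax": -3.5, "ay": 1.5, "az": -1.0, "hand": 0}, {"dx": 0.5, "dy": 29.0, "dz": 4.5, "ax": -3.0, "ay": 2.0, "az": -1.0, "hand": 0}]
```

Emit:
arm_command(
  steps=[
    {"dx":3.5,"dy":29.0,"dz":-4.0,"ax":-3.0,"ay":1.5,"az":-1.0,"hand":0},
    {"dx":3.0,"dy":29.0,"dz":-2.5,"ax":-3.0,"ay":1.5,"az":-1.0,"hand":0},
    {"dx":2.5,"dy":29.0,"dz":-0.5,"ax":-3.5,"ay":1.5,"az":-1.0,"hand":0},
    {"dx":2.0,"dy":29.0,"dz":1.0,"ax":-3.0,"ay":1.5,"az":-1.0,"hand":0},
    {"dx":1.5,"dy":29.0,"dz":2.5,"ax":-3.5,"ay":1.5,"az":-1.0,"hand":0},
    {"dx":0.5,"dy":29.0,"dz":4.5,"ax":-3.0,"ay":2.0,"az":-1.0,"hand":0},
    {"dx":0,"dy":0,"dz":0,"ax":0,"ay":0,"az":0,"hand":0},
    {"dx":0,"dy":0,"dz":0,"ax":0,"ay":0,"az":0,"hand":0},
  ],
)

```text
time_s: 5.55
eef_pos: [352.7, 245.9, 206.4]
tcp_rot: [-1.938, 1.488, -0.62]
ft_force: [0.3, 0.2, 0.0]
opening: 85.6
```

Run:
```python
from kin import *
robot.grab_frame("wrist");m=robot.camera_model("wrist")
cv2.imwrite("pics/w4.png",robot.grab_frame("wrist")[:,:,::-1]);np.savez("w4.npz",**m)
p,r=now();print(p,r.apply([0,0,1]),robot.observe()["q"])
c=np.array([435.5,267,0])
for x,z in((0,105),(0,157),(-25,122),(25,122)):print(proj("wrist",c+off(15,x,0,z)))
```

```text
[352.96791976 245.66075497 206.93737033] [ 0.68724072  0.18391429 -0.70276292] [ 0.57545955  0.24501363  2.47806908  3.72532384  0.41005331 -1.88997691]
[326.66114536 250.36660238]
[326.75421297 207.51968343]
[326.81107179 275.60574554]
[326.57503098 203.7902894 ]
```

View pics/w4.png

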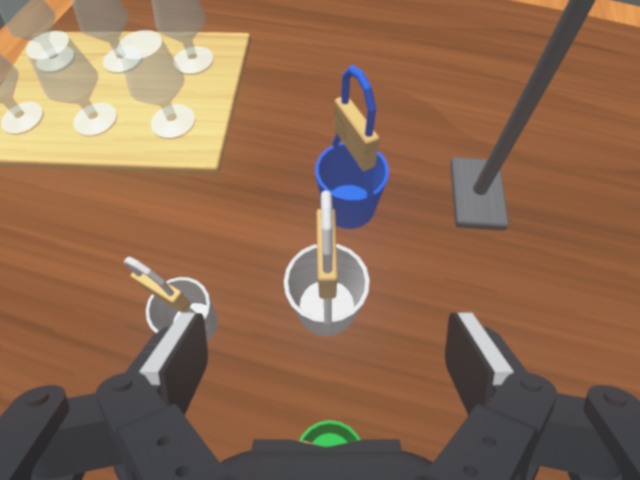

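The grip shows edge-on at column 327 (rows 210–297) and matches the prediction to about 3 mm, so I'll approach.

Run:
```python
from kin import *
o,d=ray("side",(309,361));t=((np.array([321,232])-o[:2])@d[:2])/(d[:2]@d[:2]);print("green top",o+t*d)
T=ori(15,45);g=np.array([435.5,267,0])+off(15,-17,0,105)
p,r=now()
rows(p,r,[(g-40*T.apply([0,0,1]),T),(g,T)],step=25,dang=5)
print(g)
```

```text
green top [318.59168747 229.93251866 115.77423518]
[{"dx": 0.0, "dy": 6.0, "dz": 20.0, "ax": 0.0, "ay": 0.0, "az": 0.0, "hand": 0}, {"dx": 0.5, "dy": 6.0, "dz": 20.0, "ax": 0.0, "ay": 0.0, "az": 0.0, "hand": 0}, {"dx": 0.0, "dy": 6.0, "dz": 20.0, "ax": 0.0, "ay": 0.0, "az": 0.0, "hand": 0}, {"dx": 0.5, "dy": 6.5, "dz": 20.0, "ax": -0.5, "ay": 0.0, "az": 0.0, "hand": 0}, {"dx": 0.0, "dy": 0.0, "dz": 20.0, "ax": 0.0, "ay": 0.0, "az": 0.0, "hand": 0}, {"dx": 0.0, "dy": -0.5, "dz": 20.0, "ax": 0.0, "ay": 0.0, "az": 0.0, "hand": 0}]
[419.07926095 262.60007623 105.        ]
```

Emit:
arm_command(
  steps=[
    {"dx":0.0,"dy":6.0,"dz":20.0,"ax":0.0,"ay":0.0,"az":0.0,"hand":0},
    {"dx":0.5,"dy":6.0,"dz":20.0,"ax":0.0,"ay":0.0,"az":0.0,"hand":0},
    {"dx":0.0,"dy":6.0,"dz":20.0,"ax":0.0,"ay":0.0,"az":0.0,"hand":0},
    {"dx":0.5,"dy":6.5,"dz":20.0,"ax":-0.5,"ay":0.0,"az":0.0,"hand":0},
    {"dx":0.0,"dy":0.0,"dz":20.0,"ax":0.0,"ay":0.0,"az":0.0,"hand":0},
    {"dx":0.0,"dy":-0.5,"dz":20.0,"ax":0.0,"ay":0.0,"az":0.0,"hand":0},
    {"dx":0,"dy":0,"dz":0,"ax":0,"ay":0,"az":0,"hand":0},
    {"dx":0,"dy":0,"dz":0,"ax":0,"ay":0,"az":0,"hand":120},
    {"dx":0,"dy":0,"dz":0,"ax":0,"ay":0,"az":0,"hand":120},
    {"dx":0,"dy":0,"dz":0,"ax":0,"ay":0,"az":0,"hand":120},
  ],
)

```text
time_s: 6.65
eef_pos: [417.7, 261.9, 105.0]
tcp_rot: [-1.945, 1.494, -0.615]
ft_force: [0.3, -0.7, 0.1]
opening: 45.5
```

Run:
```python
from kin import *
robot.grab_frame("wrist");m=robot.camera_model("wrist")
a=robot.grab_frame("wrist")[:,:,::-1];np.savez("w5.npz",**m)
b=robot.grab_frame("side")[300:420,160:320,::-1]
cv2.imwrite("pics/w5.png",np.vstack([cv2.resize(a,(400,300)),cv2.resize(b,(400,300),interpolation=cv2.INTER_CUBIC)]))
p,r=now();s=robot.observe();print(p,r.apply([0,0,1]),s["opening"],s["ft_force"])
```

```text
[417.86330981 261.94577661 104.63544623] [ 0.68013405  0.18125666 -0.71032647] 44.78003902402167 [-0.34750067 -0.00979786 -0.71865538]
```

View pics/w5.png

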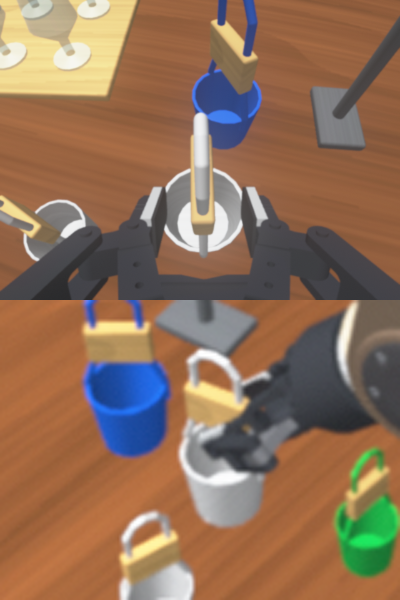

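The grip sits midway between the half-closed pads, at half-scale column 203. Green is clear. I'll close.

Emit:
arm_command(
  steps=[
    {"dx":0,"dy":0,"dz":0,"ax":0,"ay":0,"az":0,"hand":255},
    {"dx":0,"dy":0,"dz":0,"ax":0,"ay":0,"az":0,"hand":255},
    {"dx":0,"dy":0,"dz":0,"ax":0,"ay":0,"az":0,"hand":255},
    {"dx":0,"dy":0,"dz":0,"ax":0,"ay":0,"az":0,"hand":255},
    {"dx":0,"dy":0,"dz":0,"ax":0,"ay":0,"az":0,"hand":255},
    {"dx":0,"dy":0,"dz":0,"ax":0,"ay":0,"az":0,"hand":255},
  ],
)

```text
time_s: 7.4
eef_pos: [418.0, 261.9, 104.1]
tcp_rot: [-1.946, 1.494, -0.615]
ft_force: [-1.1, 0.5, 1.9]
opening: 10.8
```

Run:
```python
from kin import *
p,r=now();s=robot.observe();print(p,r.apply([0,0,1]),s["opening"],s["ft_force"],s["q"])
# lift 90 vertically, then swing to viewing/pre-hang stand-off in front of hook (-y side, 70 toward robot)
hk=np.array([596.3,-16,0]);T=ori(15,45);T2=ori(10.6,45)
import h;h.HAND=255
A=p+[0,0,70];B=hk+off(10.6,-110,-65,150+0)  # TCP
B[2]=150
for P,Q in((A,T),(B,T2),(hk+off(10.6,-17,-65,170),T2)):print(P,ik(P,Q,s["q"]))
rows(p,r,[(A,r)],step=35)
rows(A,r,[(np.array([450,120,190.]),ori(13,45)),(np.array([480,20,190.]),ori(11,45)),(B*[1,1,0]+[0,0,190],T2)],step=45)
```

```text
[418.01538805 261.9046161  104.13531957] [ 0.6797912   0.18086094 -0.71075541] 10.813962027384207 [-1.12859237  0.4620129   1.93666637] [ 0.50913204  0.58717081  2.43411298  3.42679178  0.66415506 -1.61965121]
[418.01538805 261.9046161  174.13531957] (array([ 0.50895025,  0.38805228,  2.3828877 ,  3.56590502,  0.43366455,
       -1.78332294]), np.float64(2.8535618312730554e-10))
[ 500.13394938 -100.12544626  150.        ] (array([-0.55521792,  0.46797456,  2.35004354,  2.08619617,  0.5801072 ,
       -1.16885136]), np.float64(5.577476258622483e-12))
[591.54693685 -83.01797066 170.        ] (array([-0.40967746,  0.48375282,  2.14417586,  1.96046129,  0.44256374,
       -0.87267804]), np.float64(2.2737367544323206e-15))
[{"dx": 0.0, "dy": -16.5, "dz": -16.5, "ax": 0.0, "ay": 0.0, "az": 0.0, "hand": 255}, {"dx": 0.0, "dy": -16.5, "dz": -16.5, "ax": 0.0, "ay": 0.0, "az": 0.0, "hand": 255}, {"dx": 0.0, "dy": -16.0, "dz": -17.0, "ax": 0.0, "ay": 0.0, "az": 0.0, "hand": 255}]
[{"dx": 36.5, "dy": -2.0, "dz": -4.0, "ax": 0.0, "ay": 0.5, "az": 0.5, "hand": 255}, {"dx": 36.5, "dy": -2.0, "dz": -3.5, "ax": 0.0, "ay": 0.5, "az": 0.5, "hand": 255}, {"dx": 36.0, "dy": -2.5, "dz": -3.0, "ax": 0.0, "ay": 0.0, "az": 0.0, "hand": 255}, {"dx": 36.5, "dy": -2.0, "dz": -3.0, "ax": 0.5, "ay": 0.5, "az": 0.5, "hand": 255}, {"dx": 34.5, "dy": -1.5, "dz": 1.5, "ax": 0.0, "ay": 0.5, "az": 0.5, "hand": 255}, {"dx": 35.0, "dy": -2.0, "dz": 2.0, "ax": 0.0, "ay": 0.5, "az": 0.5, "hand": 255}, {"dx": 34.5, "dy": -2.5, "dz": 2.5, "ax": 0.0, "ay": 0.5, "az": 0.5, "hand": 255}, {"dx": 40.5, "dy": 0.5, "dz": -0.5, "ax": 0.0, "ay": 0.0, "az": 0.0, "hand": 255}, {"dx": 40.5, "dy": 0.5, "dz": -0.5, "ax": 0.0, "ay": 0.0, "az": 0.0, "hand": 255}, {"dx": 41.0, "dy": 1.0, "dz": -1.0, "ax": 0.0, "ay": 0.0, "az": 0.0, "hand": 255}]
```

Emit:
arm_command(
  steps=[
    {"dx":0.0,"dy":-10.0,"dz":-10.0,"ax":0.0,"ay":0.0,"az":0.0,"hand":255},
    {"dx":0.0,"dy":-20,"dz":-20,"ax":0.0,"ay":0.0,"az":0.0,"hand":255},
    {"dx":0.0,"dy":-20,"dz":-20,"ax":0.0,"ay":0.0,"az":0.0,"hand":255},
    {"dx":30,"dy":-2.0,"dz":-4.0,"ax":0.0,"ay":0.5,"az":0.5,"hand":255},
    {"dx":36.5,"dy":-2.0,"dz":-3.5,"ax":0.0,"ay":0.5,"az":0.5,"hand":255},
    {"dx":36.0,"dy":-2.5,"dz":-3.0,"ax":0.0,"ay":0.0,"az":0.0,"hand":255},
    {"dx":36.5,"dy":-2.0,"dz":-3.0,"ax":0.5,"ay":0.5,"az":0.5,"hand":255},
    {"dx":34.5,"dy":-1.5,"dz":1.5,"ax":0.0,"ay":0.5,"az":0.5,"hand":255},
    {"dx":35.0,"dy":-2.0,"dz":2.0,"ax":0.0,"ay":0.5,"az":0.5,"hand":255},
    {"dx":34.5,"dy":-2.5,"dz":2.5,"ax":0.0,"ay":0.5,"az":0.5,"hand":255},
  ],
)

```text
time_s: 8.4
eef_pos: [478.5, 24.7, 190.2]
tcp_rot: [-1.891, 1.569, -0.652]
ft_force: [1.8, -0.6, -1.6]
opening: 11.2
```

Emit:
arm_command(
  steps=[
    {"dx":40.5,"dy":0.5,"dz":-0.5,"ax":0.0,"ay":0.0,"az":0.0,"hand":255},
    {"dx":40.5,"dy":0.5,"dz":-0.5,"ax":0.0,"ay":0.0,"az":0.0,"hand":255},
    {"dx":41.0,"dy":1.0,"dz":-1.0,"ax":0.0,"ay":0.0,"az":0.0,"hand":255},
    {"dx":0,"dy":0,"dz":0,"ax":0,"ay":0,"az":0,"hand":255},
    {"dx":0,"dy":0,"dz":0,"ax":0,"ay":0,"az":0,"hand":255},
    {"dx":0,"dy":0,"dz":0,"ax":0,"ay":0,"az":0,"hand":255},
  ],
)

```text
time_s: 9.0
eef_pos: [498.0, -93.2, 190.3]
tcp_rot: [-1.891, 1.567, -0.651]
ft_force: [-0.1, 0.1, -1.6]
opening: 10.8
```

Run:
```python
from kin import *
robot.grab_frame("wrist");m=robot.camera_model("wrist")
a=robot.grab_frame("wrist")[:,:,::-1];np.savez("w6.npz",**m);cv2.imwrite("pics/w6.png",a)
cv2.imwrite("pics/s6.png",robot.grab_frame("side")[:,:,::-1]);cv2.imwrite("pics/t6.png",robot.grab_frame("top")[:,:,::-1])
p,r=now();s=robot.observe();print(p,r.as_rotvec(),r.apply([0,0,1]),r.apply([1,0,0]),s["opening"],s["ft_force"])
for P in ([596.3,-16,225],[592.1,6.6,225],[602.6,-49.4,239]):print(proj("wrist",P,m))
```

```text
[498.45087289 -92.89750705 190.6214274 ] [-1.89209054  1.56564409 -0.65194394] [ 0.69693459  0.13235406 -0.70481528] [ 1.86982030e-01 -9.82363245e-01  4.17818462e-04] 11.205908647277118 [-0.12988061 -0.69412544 -1.84109694]
[181.74145426  40.38305919]
[125.92064608  41.98979372]
[261.98099186   6.00656842]
```

View pics/w6.png

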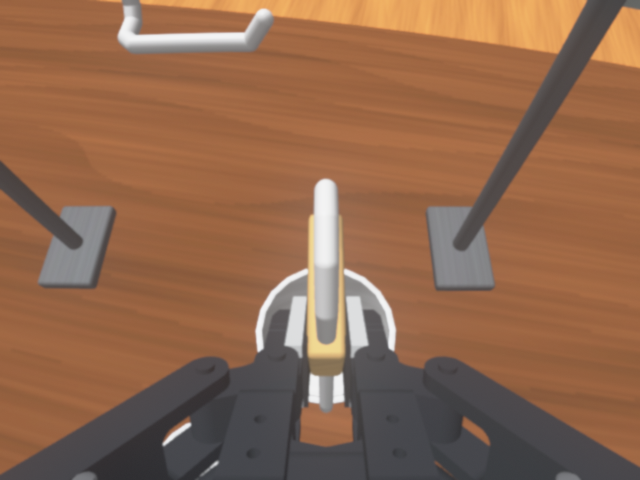

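The bar runs level in the image from (130,44) to (250,42), with the tip at (264,16). The held can is upright, eye top at (326,182), near and far grip edges at about rows 355 and 216. Now I'll refine the eye-in-hand offset and the hook position.

```bash
python3 - <<'E'
from kin import *
np.set_printoptions(precision=1,suppress=True)
m=dict(np.load("w6.npz"));p,r=now()
for x in(14,16,18,20):
    print(x,[proj("wrist",p+off(10.8,x+dx,0,dz+.9),m) for dx,dz in((0,58),(25,17),(-25,17),(-25,-17))])
print("tip",tri(("wrist",(264,17),m),("top",(383,177.2)),("side",(296.4,183))))
print("tip wt",tri(("wrist",(264,17),m),("top",(383,177.2))))
# bar: intersect wrist bar rays with the plane z=225 and at vertical plane from top
for u,v in((130,43),(190,42.5),(250,41.5)):print("bar z225",plane("wrist",(u,v),225,m))
for u,v in((357,183),(370,180)):print("top z225",plane("top",(u,v),225))
E
python3 - <<'E'
import cv2,numpy as np
w=cv2.imread("pics/w6.png");s=cv2.imread("pics/s6.png");t=cv2.imread("pics/t6.png")
c=lambda im,x,y,w,h:cv2.resize(im[y:y+h,x:x+w],(400,300),interpolation=cv2.INTER_CUBIC)
cv2.imwrite("pics/c6.png",np.vstack([np.hstack([c(w,100,0,200,150),c(w,240,160,200,150)]),np.hstack([c(s,240,140,160,120),c(t,325,145,120,90)])]))
E
```

```text
14 [array([325.3, 215.3]), array([325.3, 214.6]), array([325.5, 362.8]), array([325.6, 381.4])]
16 [array([325.3, 207.9]), array([325.3, 209.6]), array([325.5, 355.8]), array([325.6, 375.8])]
18 [array([325.3, 200.6]), array([325.3, 204.8]), array([325.5, 349. ]), array([325.6, 370.2])]
20 [array([325.2, 193.4]), array([325.3, 199.9]), array([325.5, 342.2]), array([325.6, 364.7])]
tip (array([602.8, -49.8, 236.1]), [1.3, 0.8, 1.2])
tip wt (array([603.7, -49.3, 233.9]), [0.1, 0.1])
bar z225 [591.7   4.6 225. ]
bar z225 [595.5 -19.8 225. ]
bar z225 [599.9 -43.4 225. ]
top z225 [592.7   5.7 225. ]
top z225 [599.2 -22.3 225. ]
```

View pics/c6.png

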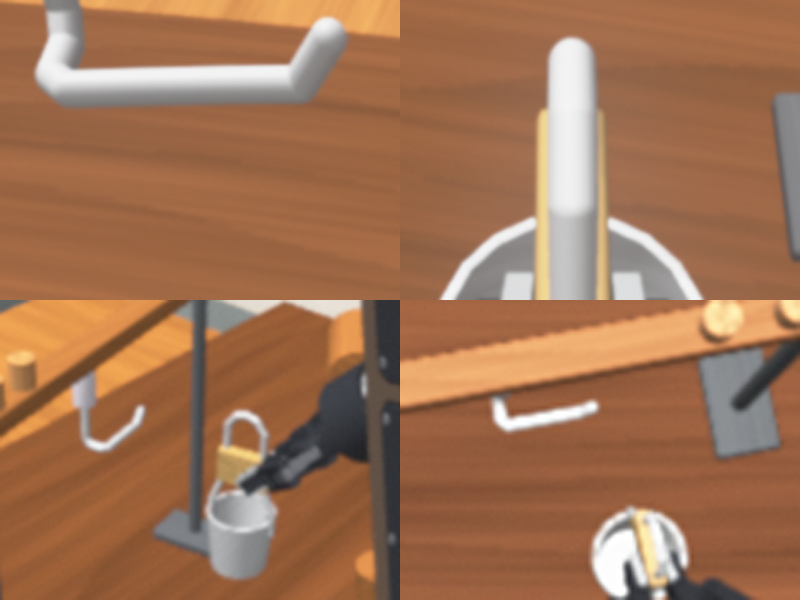

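```bash
cat > hang.py <<'E'
from kin import *
import h;h.HAND=255
HK=np.array([596.7,-17.8,225.]);PSI=10.4;T=ori(PSI,45)
def tcp(x,y,hh):return HK+off(PSI,x-16.5,y,-hh-.9)   # eye centre at hook-frame x,y; bar hh above grip centre
E
python3 - <<'E'
from hang import *
p,r=now();B=tcp(0,-62,26.5);print(B,ik(B,T,robot.observe()["q"]))
rows(p,r,[(tcp(-60,-62,26.5),T),(B,T)],step=25,dang=5)
E
```

```text
[591.66325774 -81.75999709 197.6       ] (array([-0.40582195,  0.42931931,  2.12292119,  1.8117724 ,  0.41533811,
       -0.70237791]), np.float64(1.881217404076096e-12))
[{"dx": 3.0, "dy": -14.5, "dz": 9.5, "ax": 0.0, "ay": 0.0, "az": 0.0, "hand": 255}, {"dx": 3.0, "dy": -14.0, "dz": 9.5, "ax": 0.0, "ay": 0.0, "az": 0.5, "hand": 255}, {"dx": 0.0, "dy": -14.0, "dz": 14.0, "ax": 0.0, "ay": 0.0, "az": 0.0, "hand": 255}, {"dx": 0.0, "dy": -14.0, "dz": 14.5, "ax": 0.0, "ay": 0.0, "az": 0.0, "hand": 255}, {"dx": 0.0, "dy": -14.5, "dz": 14.0, "ax": 0.0, "ay": 0.5, "az": 0.0, "hand": 255}]
```

Emit:
arm_command(
  steps=[
    {"dx":3.0,"dy":-14.5,"dz":9.5,"ax":0.0,"ay":0.0,"az":0.0,"hand":255},
    {"dx":3.0,"dy":-14.0,"dz":9.5,"ax":0.0,"ay":0.0,"az":0.5,"hand":255},
    {"dx":0.0,"dy":-14.0,"dz":14.0,"ax":0.0,"ay":0.0,"az":0.0,"hand":255},
    {"dx":0.0,"dy":-14.0,"dz":14.5,"ax":0.0,"ay":0.0,"az":0.0,"hand":255},
    {"dx":0.0,"dy":-14.5,"dz":14.0,"ax":0.0,"ay":0,"az":0.0,"hand":255},
    {"dx":0,"dy":0,"dz":0,"ax":0,"ay":0,"az":0,"hand":255},
    {"dx":0,"dy":0,"dz":0,"ax":0,"ay":0,"az":0,"hand":255},
  ],
)

```text
time_s: 9.9
eef_pos: [591.4, -82.0, 197.4]
tcp_rot: [-1.884, 1.573, -0.648]
ft_force: [-0.3, 0.5, -1.9]
opening: 11.1
```

Run:
```python
from hang import *
robot.grab_frame("wrist");m=robot.camera_model("wrist")
a=robot.grab_frame("wrist")[:,:,::-1];np.savez("w7.npz",**m)
s=robot.grab_frame("side")[:,:,::-1];t=robot.grab_frame("top")[:,:,::-1]
c=lambda im,x,y,w,h:cv2.resize(im[y:y+h,x:x+w],(400,300),interpolation=cv2.INTER_CUBIC)
cv2.imwrite("pics/w7.png",a)
cv2.imwrite("pics/c7.png",np.vstack([np.hstack([c(a,0,0,640,480),c(a,120,40,320,240)]),np.hstack([c(s,240,140,120,90),c(t,335,155,80,60)])]))
p,r=now();print(p,tcp(0,-62,26.5),np.degrees((r.inv()*T).as_rotvec()))
for y,z in((23,225),(0,225),(-23,225),(-34,239)):print(proj("wrist",HK+off(PSI,0,y,z-225),m))
for e in((0,58),(0,52)):print("eye",proj("wrist",p+off(PSI,16.5+e[0],0,.9+e[1]),m))
```

```text
[591.20151809 -82.89938062 197.61212118] [591.66325774 -81.75999709 197.6       ] [-0.17460325  0.17750816 -0.29346815]
[ 49.03492293 261.88210317]
[119.88063994 261.97409278]
[193.82894684 261.94856311]
[219.12993548 240.25200392]
eye [326.18562839 207.12404324]
eye [326.31504335 220.27884086]
```

View pics/c7.png

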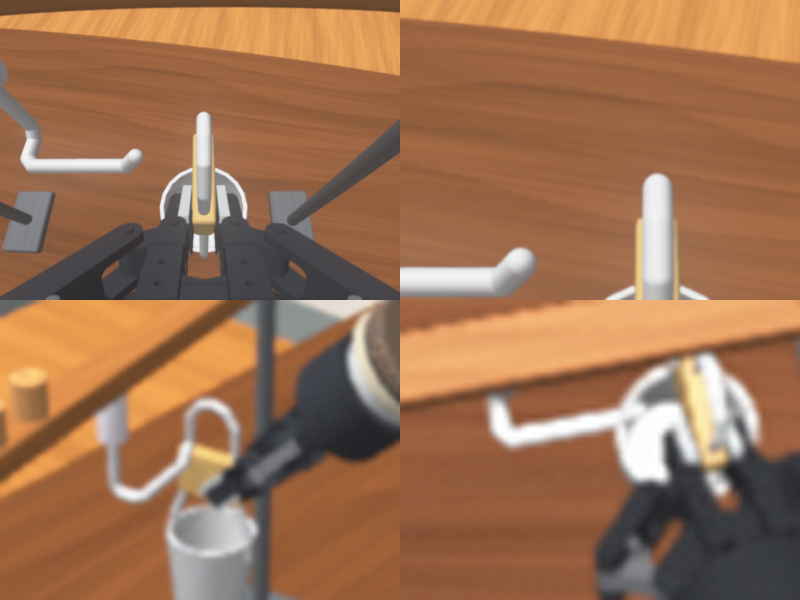

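Tip at (214,250), bar at row 265 and eye top at row 180 in the wrist view. All agree with the model within 1–3 mm, so I'll thread with a −2 mm correction in x.

Run:
```python
from hang import *
p,r=now();p=tcp(0,-62,26.5)
rows(p,r,[(tcp(-2,-50,26.5),T),(tcp(-2,0,26.5),T)],step=10,dang=5)
```

```text
[{"dx": -6.0, "dy": 0.5, "dz": -0.5, "ax": 0.0, "ay": 0.0, "az": 0.0, "hand": 255}, {"dx": -6.0, "dy": 1.0, "dz": -1.0, "ax": 0.0, "ay": 0.0, "az": -0.5, "hand": 255}, {"dx": -10.0, "dy": 0.0, "dz": 0.0, "ax": 0.0, "ay": 0.0, "az": 0.0, "hand": 255}, {"dx": -10.0, "dy": 0.0, "dz": 0.0, "ax": 0.0, "ay": 0.0, "az": 0.0, "hand": 255}, {"dx": -10.0, "dy": 0.0, "dz": 0.0, "ax": 0.0, "ay": 0.0, "az": 0.0, "hand": 255}, {"dx": -10.0, "dy": 0.0, "dz": 0.0, "ax": 0.0, "ay": 0.0, "az": 0.0, "hand": 255}, {"dx": -10.0, "dy": 0.0, "dz": 0.5, "ax": 0.0, "ay": 0.0, "az": 0.0, "hand": 255}]
```

Emit:
arm_command(
  steps=[
    {"dx":-6.0,"dy":0.5,"dz":-0.5,"ax":0.0,"ay":0.0,"az":0.0,"hand":255},
    {"dx":-6.0,"dy":1.0,"dz":-1.0,"ax":0.0,"ay":0.0,"az":-0.5,"hand":255},
    {"dx":-10.0,"dy":0.0,"dz":0.0,"ax":0.0,"ay":0.0,"az":0.0,"hand":255},
    {"dx":-10.0,"dy":0.0,"dz":0.0,"ax":0.0,"ay":0.0,"az":0.0,"hand":255},
    {"dx":0,"dy":0.0,"dz":0.0,"ax":0.0,"ay":0.0,"az":0.0,"hand":255},
  ],
)

```text
time_s: 10.6
eef_pos: [583.2, -50.6, 197.7]
tcp_rot: [-1.892, 1.566, -0.652]
ft_force: [0.1, -0.2, -1.5]
opening: 11.5
```

Emit:
arm_command(
  steps=[
    {"dx":-10.0,"dy":0.0,"dz":0.0,"ax":0.0,"ay":0.0,"az":0.0,"hand":255},
    {"dx":-10.0,"dy":0.0,"dz":0.0,"ax":0.0,"ay":0.0,"az":0.0,"hand":255},
    {"dx":-10.0,"dy":0.0,"dz":0.0,"ax":0.0,"ay":0.0,"az":0.0,"hand":255},
    {"dx":0,"dy":0.0,"dz":0.0,"ax":0.0,"ay":0.0,"az":0.0,"hand":255},
    {"dx":0,"dy":0.0,"dz":0.0,"ax":0.0,"ay":0.0,"az":0.0,"hand":255},
  ],
)

```text
time_s: 11.1
eef_pos: [578.4, -22.5, 197.8]
tcp_rot: [-1.891, 1.567, -0.653]
ft_force: [-0.1, -0.7, -1.1]
opening: 11.1
```

Run:
```python
from hang import *
robot.grab_frame("wrist");m=robot.camera_model("wrist")
a=robot.grab_frame("wrist")[:,:,::-1];np.savez("w8.npz",**m)
s=robot.grab_frame("side")[:,:,::-1]
c=lambda im,x,y,w,h:cv2.resize(im[y:y+h,x:x+w],(400,300),interpolation=cv2.INTER_CUBIC)
cv2.imwrite("pics/c8.png",np.hstack([c(a,160,100,320,240),c(s,240,140,120,90)]))
p,r=now();S=robot.observe();print(p,tcp(-2,0,26.5),np.degrees((r.inv()*T).as_rotvec()),S["ft_force"],S["torque"])
```

```text
[578.43071401 -22.90886553 197.71779462] [578.50392779 -21.13960419 197.6       ] [-0.20102514  0.14832349  0.21275823] [ 0.50822775 -0.69826193 -2.42197104] [-0.12420616  0.5993969   0.00116868]
```

View pics/c8.png

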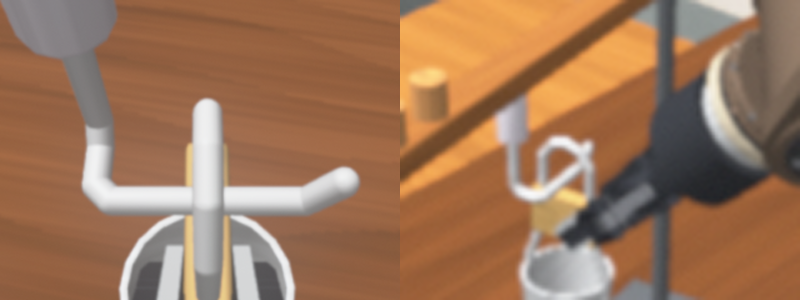

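Threaded: the eye sits at mid-bar (crop column 207, bar 97–305). Now I'll lower to contact.

Emit:
arm_command(
  steps=[
    {"dx":0,"dy":3.5,"dz":3.5,"ax":0,"ay":0,"az":0,"hand":255},
    {"dx":0,"dy":3.5,"dz":3.5,"ax":0,"ay":0,"az":0,"hand":255},
    {"dx":0,"dy":3.5,"dz":3.5,"ax":0,"ay":0,"az":0,"hand":255},
    {"dx":0,"dy":0,"dz":0,"ax":0,"ay":0,"az":0,"hand":255},
    {"dx":0,"dy":0,"dz":0,"ax":0,"ay":0,"az":0,"hand":255},
  ],
)

```text
time_s: 11.75
eef_pos: [578.4, -22.7, 182.8]
tcp_rot: [-1.891, 1.568, -0.653]
ft_force: [0.3, -0.2, -2.1]
opening: 11.2
```

Emit:
arm_command(
  steps=[
    {"dx":0,"dy":3,"dz":3,"ax":0,"ay":0,"az":0,"hand":255},
    {"dx":0,"dy":3,"dz":3,"ax":0,"ay":0,"az":0,"hand":255},
    {"dx":0,"dy":0,"dz":0,"ax":0,"ay":0,"az":0,"hand":255},
    {"dx":0,"dy":0,"dz":0,"ax":0,"ay":0,"az":0,"hand":255},
  ],
)

```text
time_s: 12.15
eef_pos: [578.5, -22.4, 174.4]
tcp_rot: [-1.891, 1.567, -0.653]
ft_force: [0.6, -0.9, -0.1]
opening: 10.8
```

Emit:
arm_command(
  steps=[
    {"dx":0,"dy":2,"dz":2,"ax":0,"ay":0,"az":0,"hand":255},
    {"dx":0,"dy":2,"dz":2,"ax":0,"ay":0,"az":0,"hand":255},
    {"dx":0,"dy":0,"dz":0,"ax":0,"ay":0,"az":0,"hand":255},
    {"dx":0,"dy":0,"dz":0,"ax":0,"ay":0,"az":0,"hand":255},
  ],
)

```text
time_s: 12.55
eef_pos: [578.5, -22.4, 168.8]
tcp_rot: [-1.891, 1.567, -0.653]
ft_force: [0.1, -0.9, 1.9]
opening: 11.2
```

Run:
```python
from hang import *
F=[]
for i in range(6):
    robot.grab_frame("wrist");s=robot.observe();F.append([*s["ft_force"],*s["eef_pos"],s["time_s"]])
print(np.round(F,1),np.mean(F,0))
```

```text
[[ 5.000e-01 -8.000e-01  3.200e+00  5.785e+02 -2.240e+01  1.689e+02
   1.260e+01]
 [ 3.000e-01 -1.400e+00  2.000e+00  5.785e+02 -2.240e+01  1.689e+02
   1.260e+01]
 [-0.000e+00 -1.000e-01  1.500e+00  5.785e+02 -2.240e+01  1.689e+02
   1.270e+01]
 [-5.000e-01 -0.000e+00  1.600e+00  5.785e+02 -2.240e+01  1.689e+02
   1.280e+01]
 [ 6.000e-01 -6.000e-01  2.400e+00  5.785e+02 -2.240e+01  1.688e+02
   1.280e+01]
 [-1.000e-01 -6.000e-01  2.300e+00  5.785e+02 -2.240e+01  1.688e+02
   1.280e+01]] [ 1.30236951e-01 -5.66806324e-01  2.15998307e+00  5.78495619e+02
 -2.24145790e+01  1.68875575e+02  1.27250000e+01]
```

Force and geometry agree: the hook is now drawn about 6.5 mm. I'll pull about 6.3 mm more.

Emit:
arm_command(
  steps=[
    {"dx":0,"dy":1.5,"dz":1.5,"ax":0,"ay":0,"az":0,"hand":255},
    {"dx":0,"dy":1.5,"dz":1.5,"ax":0,"ay":0,"az":0,"hand":255},
    {"dx":0,"dy":1.5,"dz":1.5,"ax":0,"ay":0,"az":0,"hand":255},
    {"dx":0,"dy":0,"dz":0,"ax":0,"ay":0,"az":0,"hand":255},
    {"dx":0,"dy":0,"dz":0,"ax":0,"ay":0,"az":0,"hand":255},
  ],
)

```text
time_s: 13.35
eef_pos: [578.6, -22.4, 162.4]
tcp_rot: [-1.891, 1.567, -0.653]
ft_force: [0.0, -0.8, 6.2]
opening: 10.7
```

Run:
```python
from hang import *
F=[]
for i in range(8):
    im=robot.grab_frame("side");s=robot.observe();F.append([*s["ft_force"],*s["eef_pos"],s["time_s"]])
cv2.imwrite("pics/s9.png",im[:,:,::-1])
print(np.mean(F,0).round(2))
# hook descent in the side view: match the bend patch between unloaded and drawn
a=cv2.imread("pics/s6.png");b=im[:,:,::-1]
P=np.array([592.5,4,225.]);u0=proj("side",P);print(u0,proj("side",P-[0,0,10]))
x,y=np.round(u0).astype(int);t=a[y-16:y+6,x-10:x+8];m=cv2.matchTemplate(np.ascontiguousarray(b[y-25:y+35,x-18:x+18]),t,cv2.TM_CCOEFF_NORMED)
print(cv2.minMaxLoc(m),"zero shift at",(8,9))
```

```text
[-4.0000e-02 -9.0000e-01  5.1500e+00  5.7856e+02 -2.2400e+01  1.6247e+02
  1.3580e+01]
[283.03871863 198.77071072] [283.14377037 202.69286269]
(-0.4539836645126343, 0.7933400273323059, (15, 36), (8, 14)) zero shift at (8, 9)
```

The pull now measures 5.15 N on the tool, which puts the hook about 10.3–11 mm below its weight-only position. The side view shift of 5 px gives about 12.7 mm total draw. I'll ease back up to weight-only before letting go, so the can doesn't spring.

Emit:
arm_command(
  steps=[
    {"dx":0,"dy":-1.5,"dz":-1.5,"ax":0,"ay":0,"az":0,"hand":255},
    {"dx":0,"dy":-1.5,"dz":-1.5,"ax":0,"ay":0,"az":0,"hand":255},
    {"dx":0,"dy":-1.5,"dz":-1.5,"ax":0,"ay":0,"az":0,"hand":255},
    {"dx":0,"dy":-1.5,"dz":-1.5,"ax":0,"ay":0,"az":0,"hand":255},
    {"dx":0,"dy":-1,"dz":-1,"ax":0,"ay":0,"az":0,"hand":255},
    {"dx":0,"dy":0,"dz":0,"ax":0,"ay":0,"az":0,"hand":255},
    {"dx":0,"dy":0,"dz":0,"ax":0,"ay":0,"az":0,"hand":255},
  ],
)

```text
time_s: 14.45
eef_pos: [578.3, -22.4, 172.1]
tcp_rot: [-1.891, 1.567, -0.653]
ft_force: [1.6, -1.2, 1.3]
opening: 11.1
```

Run:
```python
from hang import *
F=[]
for i in range(8):
    robot.grab_frame("side");s=robot.observe();F.append([*s["ft_force"],*s["eef_pos"],*s["torque"]])
print(np.mean(F,0).round(2))
```

```text
[ 1.150e+00 -7.100e-01  6.600e-01  5.783e+02 -2.239e+01  1.721e+02
 -7.000e-02  1.700e-01 -1.100e-01]
```

Emit:
arm_command(
  steps=[
    {"dx":0,"dy":-1,"dz":-1,"ax":0,"ay":0,"az":0,"hand":255},
    {"dx":0,"dy":0,"dz":0,"ax":0,"ay":0,"az":0,"hand":255},
    {"dx":0,"dy":0,"dz":0,"ax":0,"ay":0,"az":0,"hand":210},
    {"dx":0,"dy":0,"dz":0,"ax":0,"ay":0,"az":0,"hand":180},
    {"dx":0,"dy":0,"dz":0,"ax":0,"ay":0,"az":0,"hand":150},
    {"dx":0,"dy":0,"dz":0,"ax":0,"ay":0,"az":0,"hand":120},
    {"dx":0,"dy":0,"dz":0,"ax":0,"ay":0,"az":0,"hand":100},
    {"dx":0,"dy":0,"dz":0,"ax":0,"ay":0,"az":0,"hand":100},
    {"dx":0,"dy":0,"dz":0,"ax":0,"ay":0,"az":0,"hand":100},
    {"dx":0,"dy":0,"dz":0,"ax":0,"ay":0,"az":0,"hand":100},
  ],
)

```text
time_s: 15.85
eef_pos: [578.3, -22.4, 173.7]
tcp_rot: [-1.891, 1.567, -0.653]
ft_force: [0.4, 0.3, -0.3]
opening: 51.9
```

Emit:
arm_command(
  steps=[
    {"dx":0,"dy":0,"dz":-6,"ax":0,"ay":0,"az":0,"hand":100},
    {"dx":0,"dy":0,"dz":-10,"ax":0,"ay":0,"az":0,"hand":100},
    {"dx":0,"dy":0,"dz":-15,"ax":0,"ay":0,"az":0,"hand":100},
    {"dx":0,"dy":0,"dz":-20,"ax":0,"ay":0,"az":0,"hand":100},
    {"dx":0,"dy":0,"dz":-20,"ax":0,"ay":0,"az":0,"hand":100},
    {"dx":0,"dy":0,"dz":-20,"ax":0,"ay":0,"az":0,"hand":100},
    {"dx":0,"dy":0,"dz":-10,"ax":0,"ay":0,"az":0,"hand":100},
    {"dx":0,"dy":0,"dz":0,"ax":0,"ay":0,"az":0,"hand":100},
    {"dx":0,"dy":0,"dz":0,"ax":0,"ay":0,"az":0,"hand":100},
    {"dx":0,"dy":0,"dz":0,"ax":0,"ay":0,"az":0,"hand":100},
    {"dx":0,"dy":0,"dz":0,"ax":0,"ay":0,"az":0,"hand":100},
    {"dx":0,"dy":0,"dz":0,"ax":0,"ay":0,"az":0,"hand":100},
  ],
)

```text
time_s: 17.05
eef_pos: [508.1, -35.5, 244.4]
tcp_rot: [-1.891, 1.568, -0.652]
ft_force: [0.1, 0.6, -0.8]
opening: 51.8
```

Emit:
arm_command(
  steps=[
    {"dx":0,"dy":0,"dz":0,"ax":0,"ay":0,"az":0,"hand":100},
    {"dx":0,"dy":0,"dz":0,"ax":0,"ay":0,"az":0,"hand":100},
    {"dx":0,"dy":0,"dz":0,"ax":0,"ay":0,"az":0,"hand":100},
    {"dx":0,"dy":0,"dz":0,"ax":0,"ay":0,"az":0,"hand":100},
    {"dx":0,"dy":0,"dz":0,"ax":0,"ay":0,"az":0,"hand":100},
    {"dx":0,"dy":0,"dz":0,"ax":0,"ay":0,"az":0,"hand":100},
    {"dx":0,"dy":0,"dz":0,"ax":0,"ay":0,"az":0,"hand":100},
    {"dx":0,"dy":0,"dz":0,"ax":0,"ay":0,"az":0,"hand":100},
    {"dx":0,"dy":0,"dz":0,"ax":0,"ay":0,"az":0,"hand":100},
    {"dx":0,"dy":0,"dz":0,"ax":0,"ay":0,"az":0,"hand":100},
  ],
)

```text
time_s: 18.05
eef_pos: [507.9, -35.6, 244.8]
tcp_rot: [-1.891, 1.567, -0.653]
ft_force: [0.2, 0.1, 0.2]
opening: 52.1
```

Run:
```python
from hang import *
a=robot.grab_frame("wrist")[:,:,::-1].copy();s=robot.grab_frame("side")[:,:,::-1].copy();t=robot.grab_frame("top")[:,:,::-1].copy()
D=[]
for i in range(16):
    b=robot.grab_frame("wrist")[:,:,::-1];d=cv2.absdiff(a,np.ascontiguousarray(b));D.append((int(d.max()),int((d>40).sum())))
print(D)
S=robot.observe();print(S["time_s"],S["eef_pos"],S["ft_force"],S["opening"])
c=lambda im,x,y,w,h:cv2.resize(im[y:y+h,x:x+w],(400,300),interpolation=cv2.INTER_CUBIC)
cv2.imwrite("pics/end.png",np.vstack([np.hstack([c(a,0,0,640,480),c(s,230,130,160,120)]),np.hstack([c(s,180,100,320,240),c(t,240,120,260,195)])]))
```

```text
[(52, 15), (57, 60), (58, 83), (57, 58), (52, 16), (41, 1), (25, 0), (17, 0), (16, 0), (16, 0), (16, 0), (21, 0), (30, 0), (41, 1), (50, 11), (53, 13)]
19.0 [507.94461479 -35.6449497  244.84047699] [-0.34244227  0.17439674 -0.34175975] 51.78745307663023
```

View pics/end.png

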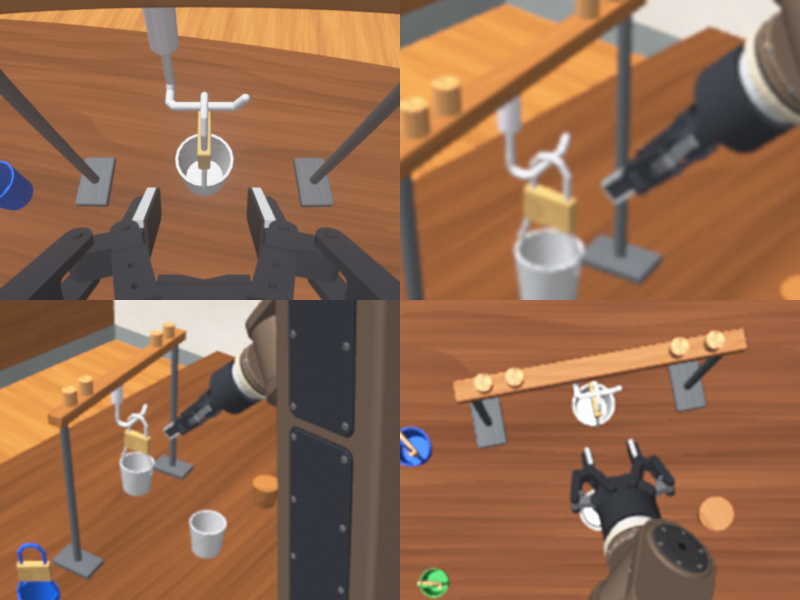

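The can hangs on the bar with the gripper clear, and the cup and bung have not moved. It still swings slightly, so I'll let it settle.

Emit:
arm_command(
  steps=[
    {"dx":0,"dy":0,"dz":0,"ax":0,"ay":0,"az":0,"hand":100},
    {"dx":0,"dy":0,"dz":0,"ax":0,"ay":0,"az":0,"hand":100},
    {"dx":0,"dy":0,"dz":0,"ax":0,"ay":0,"az":0,"hand":100},
    {"dx":0,"dy":0,"dz":0,"ax":0,"ay":0,"az":0,"hand":100},
    {"dx":0,"dy":0,"dz":0,"ax":0,"ay":0,"az":0,"hand":100},
    {"dx":0,"dy":0,"dz":0,"ax":0,"ay":0,"az":0,"hand":100},
    {"dx":0,"dy":0,"dz":0,"ax":0,"ay":0,"az":0,"hand":100},
    {"dx":0,"dy":0,"dz":0,"ax":0,"ay":0,"az":0,"hand":100},
    {"dx":0,"dy":0,"dz":0,"ax":0,"ay":0,"az":0,"hand":100},
    {"dx":0,"dy":0,"dz":0,"ax":0,"ay":0,"az":0,"hand":100},
    {"dx":0,"dy":0,"dz":0,"ax":0,"ay":0,"az":0,"hand":100},
    {"dx":0,"dy":0,"dz":0,"ax":0,"ay":0,"az":0,"hand":100},
  ],
)

```text
time_s: 20.2
eef_pos: [507.9, -35.6, 244.8]
tcp_rot: [-1.891, 1.567, -0.653]
ft_force: [0.3, 1.0, 0.2]
opening: 51.8
```

Emit:
arm_command(
  steps=[
    {"dx":0,"dy":0,"dz":0,"ax":0,"ay":0,"az":0,"hand":100},
    {"dx":0,"dy":0,"dz":0,"ax":0,"ay":0,"az":0,"hand":100},
    {"dx":0,"dy":0,"dz":0,"ax":0,"ay":0,"az":0,"hand":100},
    {"dx":0,"dy":0,"dz":0,"ax":0,"ay":0,"az":0,"hand":100},
    {"dx":0,"dy":0,"dz":0,"ax":0,"ay":0,"az":0,"hand":100},
    {"dx":0,"dy":0,"dz":0,"ax":0,"ay":0,"az":0,"hand":100},
    {"dx":0,"dy":0,"dz":0,"ax":0,"ay":0,"az":0,"hand":100},
    {"dx":0,"dy":0,"dz":0,"ax":0,"ay":0,"az":0,"hand":100},
    {"dx":0,"dy":0,"dz":0,"ax":0,"ay":0,"az":0,"hand":100},
    {"dx":0,"dy":0,"dz":0,"ax":0,"ay":0,"az":0,"hand":100},
    {"dx":0,"dy":0,"dz":0,"ax":0,"ay":0,"az":0,"hand":100},
    {"dx":0,"dy":0,"dz":0,"ax":0,"ay":0,"az":0,"hand":100},
  ],
)

```text
time_s: 21.4
eef_pos: [507.9, -35.6, 244.8]
tcp_rot: [-1.891, 1.567, -0.653]
ft_force: [0.2, -0.6, 0.1]
opening: 51.8
```

Emit:
arm_command(
  steps=[
    {"dx":0,"dy":0,"dz":0,"ax":0,"ay":0,"az":0,"hand":100},
    {"dx":0,"dy":0,"dz":0,"ax":0,"ay":0,"az":0,"hand":100},
    {"dx":0,"dy":0,"dz":0,"ax":0,"ay":0,"az":0,"hand":100},
    {"dx":0,"dy":0,"dz":0,"ax":0,"ay":0,"az":0,"hand":100},
    {"dx":0,"dy":0,"dz":0,"ax":0,"ay":0,"az":0,"hand":100},
    {"dx":0,"dy":0,"dz":0,"ax":0,"ay":0,"az":0,"hand":100},
    {"dx":0,"dy":0,"dz":0,"ax":0,"ay":0,"az":0,"hand":100},
    {"dx":0,"dy":0,"dz":0,"ax":0,"ay":0,"az":0,"hand":100},
    {"dx":0,"dy":0,"dz":0,"ax":0,"ay":0,"az":0,"hand":100},
    {"dx":0,"dy":0,"dz":0,"ax":0,"ay":0,"az":0,"hand":100},
    {"dx":0,"dy":0,"dz":0,"ax":0,"ay":0,"az":0,"hand":100},
    {"dx":0,"dy":0,"dz":0,"ax":0,"ay":0,"az":0,"hand":100},
  ],
)

```text
time_s: 22.6
eef_pos: [507.9, -35.6, 244.8]
tcp_rot: [-1.891, 1.567, -0.653]
ft_force: [-0.0, -0.1, -0.3]
opening: 52.0
```

Emit:
arm_command(
  steps=[
    {"dx":0,"dy":0,"dz":0,"ax":0,"ay":0,"az":0,"hand":100},
    {"dx":0,"dy":0,"dz":0,"ax":0,"ay":0,"az":0,"hand":100},
    {"dx":0,"dy":0,"dz":0,"ax":0,"ay":0,"az":0,"hand":100},
    {"dx":0,"dy":0,"dz":0,"ax":0,"ay":0,"az":0,"hand":100},
    {"dx":0,"dy":0,"dz":0,"ax":0,"ay":0,"az":0,"hand":100},
    {"dx":0,"dy":0,"dz":0,"ax":0,"ay":0,"az":0,"hand":100},
    {"dx":0,"dy":0,"dz":0,"ax":0,"ay":0,"az":0,"hand":100},
    {"dx":0,"dy":0,"dz":0,"ax":0,"ay":0,"az":0,"hand":100},
    {"dx":0,"dy":0,"dz":0,"ax":0,"ay":0,"az":0,"hand":100},
    {"dx":0,"dy":0,"dz":0,"ax":0,"ay":0,"az":0,"hand":100},
    {"dx":0,"dy":0,"dz":0,"ax":0,"ay":0,"az":0,"hand":100},
    {"dx":0,"dy":0,"dz":0,"ax":0,"ay":0,"az":0,"hand":100},
  ],
)

```text
time_s: 23.8
eef_pos: [507.9, -35.6, 244.8]
tcp_rot: [-1.891, 1.567, -0.653]
ft_force: [0.7, 0.4, 0.4]
opening: 52.2
```

```bash
cat > still.py <<'E'
from hang import *
f=[cv2.cvtColor(robot.grab_frame("wrist"),cv2.COLOR_RGB2GRAY) for _ in range(14)]
st=np.stack(f).astype(int);sp=st.max(0)-st.min(0);print(robot.observe()["time_s"],"max spread",sp.max(),(sp>20).sum())
# swing of the mouth: shift of a cup patch
t=f[0][190:320,260:400]
print([cv2.phaseCorrelate(np.float32(t),np.float32(g[190:320,260:400]))[0] for g in f[::2]])
E
python3 still.py
```

```text
24.5 max spread 8 0
[(2.842170943040401e-14, 0.5000000000000142), (0.015385019992123716, 0.4980141697288758), (0.024255354084687042, 0.49625160795523016), (0.030015565144154266, 0.49148355739397687), (0.02423835327378754, 0.4892664707581389), (0.010570385634125046, 0.5213222915106144), (0.011128979906075642, 0.47583804418225384)]
```

At rest, with less than 0.05 px of motion. Handing in.

```bash
python3 -c "
from rig import robot
print(robot.hand_in())"
```

```text
the job is handed in; nothing more can be done
None
```

The steel drip can now hangs at rest on the sprung hook, and I handed the job in at about 24.5 s.

- **Pick-up and hanging:** I gripped the larger steel can by its wooden grip with the tool leaning 45°. I then threaded the eye onto the bar from the open tip and lowered it until it bore on the hook.
- **Tug:** I pulled the can down until the hook was drawn about 12.5 mm in all. That is roughly 10–11 mm beyond what the can's weight alone draws it, and well short of the 30 mm stop. The wrist force (5.15 N), the tool height and the hook's shift in the side picture (about 12.7 mm) agreed to within about 1 mm.
- **Letting go:** I eased the can back up until the tool carried almost no load before opening the fingers, so that it would not spring. Then I backed the gripper off about 100 mm.
- **Last checks:** After release, the pictures showed the eye seated on the bar. The cup and the bung looked to be where they had been; I did not measure them again. A small swing right after release had died out by 24.5 s, when the can moved less than 0.05 px over 0.7 s, and the wrist force was within its noise of zero.
- **Setbacks:** My first two move calls were refused because rows left out some fields, and the arm did not move. My first lean of 48° reached a wrist joint limit near the can, so I turned the wrist to another configuration before gripping.

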